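# Latch the fittings tray into its transport cradle

### The arm

A 6-joint arm with a two-finger parallel gripper is mounted at the origin on the work surface. World frame = base frame: x ahead of the robot, y to its left, z up, the work surface at z = 0. Lengths are in m, angles in rad, forces in N, time in s.
With the tool pointing down it reaches from about 0.35 to 0.95 m from the base axis. Payload 17.4 kg.
Tool frame: the origin (TCP) lies on the centre line of the jaws, within the pads' length; the fingertips stand 11 mm ahead of it and the grasp point (between the pads) lies 8 mm behind it; z points along the fingers, x is the direction in which the jaws open and shut, and the axes are right-handed (so a half turn about z gives the same grasp; the last joint's range is limited). The gripper opens to 93 mm and grips with 3 to 60 N. Pads are 15 mm wide; open, the fingers measure 128 mm over their backs; the gripper's body (75 mm by 188 mm) begins 65 mm behind the grasp point.
Start: joints at [-1.153, 0.116, 1.442, -0, 1.584, -0.038], TCP at [0.297, -0.606, 0.23] pointing down, gripper open.
Joint ranges: [-2.83, 2.83], [-0.83, 2.19], [0.07, 2.5], [-1.14, 4.28], [0.01, 3], [-2.97, 2.97]. Speed limits (rad/s): [1.89, 1.89, 2.22, 3.14, 3.14, 3.14].

### API

Orientations are given as a unit quaternion [w, x, y, z].
In Python, from rig import r gives the robot as it stands.
- The arm moves only by the tool play_rows, never from a script. Its argument "targets" is a list of rows, each an object of numbers: "dx", "dy", "dz": the shift along the tool's x, y, z in m; "ax", "ay", "az": the turn, a rotation vector about the tool's x, y, z in rad; "claw": the gripper command: -1 is shut, 1 is fully open, values between are in proportion. A call has exactly 5 rows; each row is the pose to reach, as a shift and turn from the pose commanded when the call began, along the tool's axes at that moment; what a row does not reach only later rows make up. A row lasts 1/10 s, in which the tool goes at most 50 mm and 8.59 degrees, less where a joint would pass 70% of its speed; a pose out of reach is approached as far as the arm can. A call with a gripper value outside its range is refused whole. The fingers move at their own pace and stop on an object; "newtons" is the grip in N (left out, the last holds). Time passes only in rows, so rows that repeat a pose let the fingers close, or fill a call up. It gives the time, the measured TCP pose, the force and the opening at its end, in the units of the state.
- r.get_obs(): the state, without advancing time (a new reading comes with each control period).
- r.camera(name): name is "scene" or "top" or "wrist"; returns a dict with "image" (480x640x3 uint8, red, green, blue), "range_z" (480x640 float32, m along the optical axis (not along the pixel's ray), 0 where there is no reading), "K" (3x3 intrinsics, pixels), "k1" (the pictures are not rectified: a ray, as slopes to the right and down, at radius r is drawn at 1 + k1 r^2 times it, then the intrinsics apply), "R" (3x3) and "t" (3): a world point X has camera coordinates R X + t. Camera axes: x right, y down, z forward; pixel columns grow to the right and rows downward; lengths in m; the calibration is good to about 2 mm. A picture is of the moment at which its call begins.
- r.close_job(): hands the job in, once; it reports no verdict.
The state is a dict: "time": time; "joint_positions": joint angles; "joint_vel": joint speeds; "effort": joint torques, N m; "eef_pos": TCP position; "orientation": TCP orientation; "force": force on the tool from outside, world axes, zero at the start; "wrist_torque": the same for the moment, N m; "grip_width": finger opening in m.
Only numpy, scipy, OpenCV 4.12 (cv2) and the standard library are available. Lean on these libraries where they do the work, as an engineer would, in place of code of your own. Each camera call takes 0.05 s, during which the arm holds its last target.

### The job

Put the steel carry tray of fittings away in its transport cradle: slide it in along the guides so that its own front edge lifts the hinged catch, and on until the catch has dropped all the way down behind it. Then draw the tray gently but firmly back against the catch for a moment, as a check that it holds, and let go with the tray resting there. Do not touch the catch with the gripper, do not ram or force anything, and leave the other things on the bench where they are.

Things in the scene. Friction and masses are not known exactly. Their poses are not given: they have to be found in the camera images.
- tray: Loose open sheet-steel carry tray of terminal blocks and glands, 130 mm long (x) x 120 mm wide (y) x 45 mm high, walls 3 mm, 0.35 to 0.6 kg. A black bar handle stands crosswise (along y) over its middle on two flat straps, top at 83 mm. Origin: centre of its underside, z up. It goes in lengthwise, same both ways round: either end may go first.
- tray_grip (a point): Middle of the tray's handle bar, 72 mm straight above the centre of the tray's underside; axes as the tray's. The bar is 14 mm thick (x), 64 mm long (y), 22 mm high (z); the straps under its ends are at y = +-30 mm. The contents stay below 32 mm. The tray balances here.
- cradle: Grey sheet-steel transport cradle fixed to the bench. x: direction in which the tray slides in, z up; origin: on the bench, on its middle line, under the mean place of a latched tray's centre. Floor plate 4 mm thick (tray underside slides 4 mm up), 140 mm wide, x = -225 to +120 mm. No part is higher than 90 mm. Guides and back stop take pushes of 25 N at most.
- guides: The cradle's two guide walls. Origin: middle of the entry at floor height, cradle x = -115, z = 4 mm; axes as the cradle's. Walls 60 mm high run from here 195 mm on along x at y = +-62 mm, 2 mm play each side of the tray; their last 136 mm have in-turned lips 7 mm over the tray's rim, so it cannot go in from above. The mouth flares to y = +-76 mm over 33 mm before it.
- catch (a joint): Angle (rad) of the gravity catch: dark steel dog on a cross pin 66 mm up at the left wall (+y), sloping down and forward over the tray's left edge (y = +40 to +60 mm); the tray's front meets it at cradle x = -105 to -69 mm. 0 = hanging on its stop, tip 14 mm below the tray's rim; the tray lifts it to about 0.35 with 1 to 3 N; no spring, 90 g. A check pull of 4 to 10 N is right; 20 N bends it.
- latch_mean (a point): Point of the cradle at x = +78 mm, floor height, middle: mean place of the rigid back stop (two studs). Stop and catch sit on one strap, the latch, clamped in slots: both lie up to 18 mm nearer or farther; not measured, find them by feel, slowly. The tray frees the catch 5 mm before it meets the stop; it bears on the catch 13 mm back from the stop. Sliding friction: 1 to 4 N.
- parts_bin: Bystander: blue open plastic parts bin, 105 x 95 x 55 mm. Origin: centre of its underside.
- carton: Bystander: cardboard box, 100 x 100 x 60 mm, dark round opening on top. Origin: centre of its underside.
- cutters: Bystander: cable cutters with two red handles lying flat, 165 x 60 x 12 mm. Origin: on the bench between the handles, near the joint; the jaws point along its x.
There are look-alikes about, which are no part of the job. What is shaped like the tray but green is not meant.

How it is judged:
On the way, in this order (a step that is already met when the one before it is completed fails the run):
1. the tray, in the guides, lifts the catch with its own edge (value of joint catch above 0.2 rad and contact force between tray and catch above 0.1 N and x of tray in the frame of cradle below -0.03 m), for 0.1 s.
2. the tray is in past the catch and the catch has dropped fully behind it (value of joint catch below 0.03 rad and x of tray in the frame of catch above 0.103 m), for 0.1 s.
3. the tray is drawn back so that it bears on the catch with at least 2 N (value of joint catch below 0.04 rad and contact force between tray and catch above 2 N), for 0.2 s.
At the end, for the whole second after the job is handed in: The tray stands flat on the cradle's floor between the guides, its rear end back on the catch (within 3 mm), the catch hanging fully down behind it (below 0.02 rad), everything at rest and released (value of joint catch below 0.02 rad and x of tray in the frame of catch between 0.102 and 0.108 m and y of tray in the frame of cradle between -0.004 and 0.004 m and z of tray in the frame of cradle between 0.002 and 0.006 m and linear speed of tray below 0.01 m/s); the robot touches nothing.
It fails at once if the gripper or the arm touches the catch (contact force between any of the arm, the fingers and catch above 0.5 N).
It fails at once if the tray is forced against the catch with more than 20 N (contact force between tray and catch above 20 N).
It fails at once if the tray is rammed or jammed against the guides or the back stop with more than 25 N (contact force between tray and guides above 25 N or contact force between tray and latch above 25 N).
It fails at once if the tray is slammed down on the cradle or forced in it with more than 60 N (contact force between tray and cradle above 60 N).
It fails at once if a bystander is moved by more than 15 mm (distance of any of parts_bin, carton, cutters from where it was at the start of the episode above 0.015 m).
It also fails if it takes over 72 s, if anything falls off the work surface, if the arm or the gripper's body presses on something with over 40 N, if the wrist force passes 120 N, or if a joint passes its speed limit or range.

## Working session

There is one attempt and no reset: what is moved stays moved. The work goes in short steps, Python scripts to look and compute and a tool call to move; the robot and the scene stay as the last step left them, time stands still between calls to the robot, and variables do not carry over. Pictures are saved under pics/ and viewed, and the job is handed in when it is done.

Besides the shell and the picture viewer there is one more tool, called as a command line: name --argument value ..., lists and objects as JSON in quotes. play_rows: Moves the arm, as the interface text tells. Its arguments: {"type":"object","properties":{"targets":{"type":"array","items":{"type":"object","properties":{"dx":{"type":"number"},"dy":{"type":"number"},"dz":{"type":"number"},"ax":{"type":"number"},"ay":{"type":"number"},"az":{"type":"number"},"claw":{"type":"number"}}}},"newtons":{"type":"number"}},"required":["targets"]}

```bash
mkdir -p pics; ls
cat > h.py <<'E'
import numpy as np, cv2
from rig import r
def save(c,name): cv2.imwrite('pics/'+name,cv2.cvtColor(c['image'],cv2.COLOR_RGB2BGR))
E
python3 - <<'E'
from h import *
o=r.get_obs(); print(o)
for n in ['scene','top']:
    c=r.camera(n); save(c,n+'0.png'); np.savez(n+'0.npz',**c); print(n,c['K'],c['k1'],c['R'],c['t'])
E
```

```text
pics
{'time': 0.0, 'joint_positions': array([-1.15278518e+00,  1.16493890e-01,  1.44228686e+00, -3.07242743e-05,
        1.58398115e+00, -3.77936586e-02]), 'joint_vel': array([-7.89206575e-04, -8.27801471e-04,  4.36693933e-05, -4.60008833e-04,
        1.03503622e-03,  1.48925866e-03]), 'effort': array([ 2.82382171e-03, -7.21257448e+01, -6.22609735e+01,  7.81177380e-02,
        2.38208362e-02, -1.21408866e-04]), 'eef_pos': array([ 0.29703369, -0.60591532,  0.22888643]), 'orientation': array([-3.15105841e-04,  8.48582423e-01, -5.29062878e-01, -4.92670533e-04]), 'force': array([ 0.19981951, -0.31309741, -0.16468333]), 'wrist_torque': array([-0.02906993,  0.03627946, -0.04649603]), 'grip_width': 0.09307347667160235}
scene [[452.01826877   0.         320.59346282]
 [  0.         452.01826877 237.63552515]
 [  0.           0.           1.        ]] -0.11049931015467077 [[-0.43395182  0.90085748  0.01190005]
 [ 0.65452378  0.32431203 -0.68294972]
 [-0.6190997  -0.28857841 -0.73036845]] [ 0.25784887 -0.28453409  1.32866271]
top [[608.22053658   0.         319.6208571 ]
 [  0.         608.22053658 238.99564164]
 [  0.           0.           1.        ]] -0.09564436817223418 [[-0.02453787 -0.99967079 -0.00749659]
 [-0.99126354  0.02530223 -0.12944649]
 [ 0.12959356  0.00425476 -0.99155807]] [-0.00263991  0.53788653  1.50396656]
```

View pics/scene0.png

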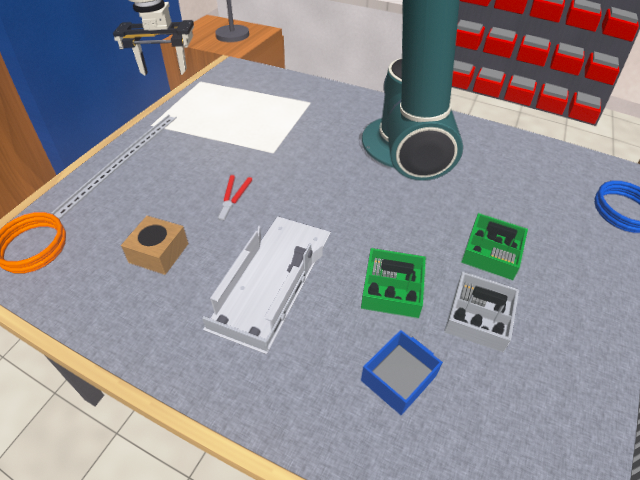

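View pics/top0.png

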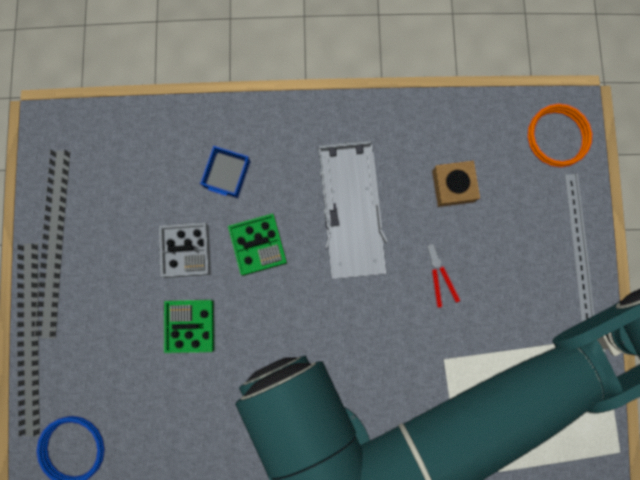

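The top view shows the grey tray at about (185,249) and the cradle at about (350,210), with its entry towards the robot at row 275, back studs at row 150 and the catch at (333,215). The green look-alikes are at (258,243) and (190,325). Next I'll measure these with depth.

```bash
cat >> h.py <<'E'
def cloud(c):
    K=c['K']; k1=float(c['k1'])
    v,u=np.mgrid[0:480,0:640].astype(np.float64)
    p=cv2.undistortPoints(np.stack([u.ravel(),v.ravel()],1)[:,None],K,np.array([k1,0,0,0,0.]))[:,0]
    z=c['range_z'].ravel().astype(float)
    X=np.stack([p[:,0]*z,p[:,1]*z,z],1)
    W=(X-c['t'])@c['R']
    W[z==0]=np.nan
    return W.reshape(480,640,3)
def proj(c,P):
    P=np.atleast_2d(P); r_,_=cv2.Rodrigues(c['R'])
    return cv2.projectPoints(P.astype(float),r_,c['t'].astype(float),c['K'],np.array([float(c['k1']),0,0,0,0.]))[0][:,0]
E
python3 - <<'E'
from h import *
for n in ['top','scene']:
    c=dict(np.load(n+'0.npz')); W=cloud(c); np.save(n+'W.npy',W)
    print(n)
    if n=='top':
        pts=dict(tl=(320,147),tr=(372,144),bl=(332,277),br=(385,272),bench=(290,300),floor=(350,230),floor2=(350,180),barm=(185,245),corn1=(162,226),corn2=(207,225),corn3=(209,273),corn4=(163,275),bench2=(220,300))
    else: pts=dict(bench=(330,350),floor=(270,280))
    for k,(u,v) in pts.items(): print(k,np.round(W[v,u],4))
    # bounding of tray region in world
def crop(n,box,f,name):
    im=cv2.imread(f'pics/{n}0.png'); x0,y0,x1,y1=box
    cv2.imwrite('pics/'+name,cv2.resize(im[y0:y1,x0:x1],None,fx=f,fy=f,interpolation=cv2.INTER_CUBIC))
crop('top',(300,130,400,285),3.8,'c1.png'); crop('top',(150,215,220,285),7,'c2.png'); crop('scene',(200,200,340,360),3.7,'c3.png')
W=np.load('topW.npy')
m=(W[...,0]>.3)&(W[...,0]<.62)&(W[...,1]>.2)&(W[...,1]<.5)
sub=W[215:285,150:222]; h=sub[...,2]
msk=(h>.035)&(h<.055)
p=sub[msk][:,:2].astype(np.float32); print(len(p),cv2.minAreaRect(p),p.min(0),p.max(0))
b=sub[(h>.07)]; print('bar',len(b),cv2.minAreaRect(b[:,:2].astype(np.float32)),np.median(b,0))
E
```

```text
top
tl [ 0.7745 -0.023   0.0455]
tr [ 0.7918 -0.1607  0.0018]
bl [ 0.4428 -0.0453  0.004 ]
br [ 0.4518 -0.1811  0.0078]
bench [ 0.3869  0.0639 -0.0043]
floor [ 0.5627 -0.0949  0.007 ]
floor2 [ 6.961e-01 -9.940e-02  6.000e-04]
barm [0.5253 0.3162 0.0802]
corn1 [0.5812 0.3859 0.0366]
corn2 [0.5846 0.2745 0.0123]
corn3 [0.4585 0.2657 0.0322]
corn4 [0.4554 0.3811 0.041 ]
bench2 [0.3908 0.2432 0.0021]
scene
bench [0.7231 0.082  0.0014]
floor [ 0.6288 -0.1037  0.0039]
529 ((0.5189486145973206, 0.3292681574821472), (0.12971661984920502, 0.12363111227750778), 2.6881253719329834) [0.45205158 0.26524317] [0.5852258 0.3924903]
bar 166 ((0.5199297070503235, 0.32941585779190063), (0.015046581625938416, 0.06664492934942245), 2.37005615234375) [0.51963516 0.3285201  0.0819551 ]
```

```bash
sleep 0
```

```text
(no output)
```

View pics/c1.png

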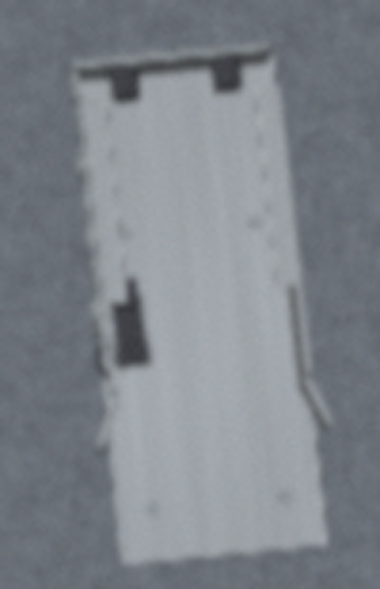

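View pics/c2.png

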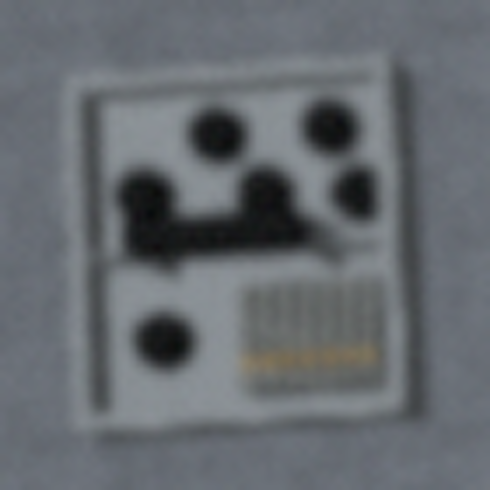

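View pics/c3.png

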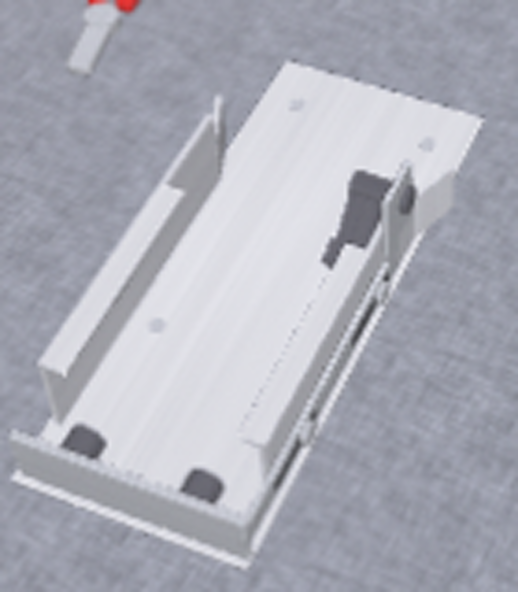

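Run:
```python
from h import *
from scipy.optimize import least_squares
T=dict(np.load('top0.npz'));S=dict(np.load('scene0.npz'))
top=np.array([[331.8,278.7],[386.1,273.7]]); tm=np.array([[-.225,.07,.004],[-.225,-.07,.004]])
sc=np.array([[330.8,232.4],[277.8,216.8],[266.8,353.5],[203.5,329.2]]); sm=np.array([[-.225,.07,.004],[-.225,-.07,.004],[.12,.07,.004],[.12,-.07,.004]])
def w(q,m):
    c,s=np.cos(q[2]),np.sin(q[2]); return np.c_[q[0]+c*m[:,0]-s*m[:,1],q[1]+s*m[:,0]+c*m[:,1],m[:,2]]
def f(q): return np.r_[(proj(T,w(q,tm))-top).ravel(),(proj(S,w(q,sm))-sc).ravel()]
s=least_squares(f,[.65,-.1,.05]); print(s.x,np.degrees(s.x[2]),s.fun.round(1))
s2=least_squares(lambda q:f(q)[4:],[.65,-.1,.05]); print('scene',s2.x,s2.fun.round(1))
q=s.x
g=w(q,np.array([[0,0,0.],[-.115,0,0],[-.148,0,0],[-.225,0,0]]));print(g)
# where do the walls' tops appear
W=np.vstack([np.load('topW.npy').reshape(-1,3),np.load('sceneW.npy').reshape(-1,3)]); W=W[~np.isnan(W).any(1)]
c,sn=np.cos(q[2]),np.sin(q[2]); d=W[:,:2]-q[:2]; L=np.c_[d@[c,sn],d@[-sn,c],W[:,2]]
L=L[(abs(L[:,0])<.24)&(abs(L[:,1])<.1)]
for x0 in np.arange(-.11,.08,.03):
  for sg in (1,-1):
    k=(abs(L[:,0]-x0)<.015)&(sg*L[:,1]>.045)&(L[:,2]>.045); print(round(x0,3),sg,k.sum(),np.median(L[k],0).round(4) if k.sum() else '')
k=(L[:,0]>.06)&(L[:,2]>.02)&(abs(L[:,1])<.05); print('back',np.median(L[k],0),L[k,0].min(),L[k,0].max())
```

```text
[ 0.66935519 -0.09927491  0.07017714] 4.020853861564498 [ 0.2 -0.6  0.2 -0.9  0.9 -0.7  0.2 -0.8  0.2  0.1 -0.2 -0.2]
scene [ 0.67014574 -0.09933258  0.0722235 ] [ 0.6 -0.6 -0.2 -0.6  0.1  0.4 -0.4  0.2]
[[ 0.66935519 -0.09927491  0.        ]
 [ 0.55463826 -0.10733865  0.        ]
 [ 0.52171948 -0.1096526   0.        ]
 [ 0.44490901 -0.11505181  0.        ]]
-0.11 1 69 [-0.0985  0.0665  0.0714]
-0.11 -1 58 [-0.1055 -0.0649  0.0574]
-0.08 1 356 [-0.08    0.0603  0.0664]
-0.08 -1 79 [-0.0805 -0.0647  0.0579]
-0.05 1 217 [-0.0496  0.058   0.0591]
-0.05 -1 139 [-0.0467 -0.0598  0.06  ]
-0.02 1 197 [-0.0202  0.0593  0.0599]
-0.02 -1 166 [-0.0201 -0.0581  0.06  ]
0.01 1 210 [0.0099 0.0593 0.0598]
0.01 -1 169 [ 0.0101 -0.0574  0.0603]
0.04 1 217 [0.0401 0.0594 0.0596]
0.04 -1 186 [ 0.0402 -0.0573  0.06  ]
0.07 1 191 [0.0678 0.0598 0.0592]
0.07 -1 175 [ 0.0694 -0.0581  0.0593]
back [0.11204049 0.00017782 0.03445774] 0.060169732543124264 0.1179965245269243
```

```bash
cat >> h.py <<'E'
from scipy.spatial.transform import Rotation as Ro
def go(x,y,z,yawdeg):
    o=r.get_obs(); q=o['orientation']; R0=Ro.from_quat([q[1],q[2],q[3],q[0]])
    Rt=Ro.from_euler('z',yawdeg,degrees=True)*Ro.from_euler('x',180,degrees=True)
    d=R0.inv().apply(np.array([x,y,z])-o['eef_pos']); a=(R0.inv()*Rt).as_rotvec()
    print('t',round(o['time'],2),'pos',o['eef_pos'].round(4),'w',round(o['grip_width'],4),'F',o['force'].round(2),'T',o['wrist_torque'].round(2))
    print('d',d.round(4),'a',a.round(4))
E
python3 -c "
from h import *
go(.60,-.10,.33,4)"
```

```text
t 0.1 pos [ 0.297  -0.6059  0.229 ] w 0.0928 F [ 0.67  0.52 -0.58] T [ 0.05  0.04 -0.06]
d [-0.3211 -0.4947 -0.1007] a [-6.0000e-04  9.0000e-04 -1.1849e+00]
```

play_rows --targets '[{"dx": -0.321,"dy": -0.495,"dz": -0.101,"az": -1.185,"claw": 1},{"dx": -0.321,"dy": -0.495,"dz": -0.101,"az": -1.185,"claw": 1},{"dx": -0.321,"dy": -0.495,"dz": -0.101,"az": -1.185,"claw": 1},{"dx": -0.321,"dy": -0.495,"dz": -0.101,"az": -1.185,"claw": 1},{"dx": -0.321,"dy": -0.495,"dz": -0.101,"az": -1.185,"claw": 1}]'

```text
$.targets[0]: bad value
```

```bash
python3 -c "
from h import *
go(.60,-.10,.33,4)"
```

```text
t 0.1 pos [ 0.297  -0.6059  0.229 ] w 0.0928 F [ 0.67  0.52 -0.58] T [ 0.05  0.04 -0.06]
d [-0.3211 -0.4947 -0.1007] a [-6.0000e-04  9.0000e-04 -1.1849e+00]
```

play_rows --targets '[{"dx": -0.032,"dy": -0.0495,"dz": -0.01,"ax": 0.0,"ay": 0.0,"az": -0.12,"claw": 1.0},{"dx": -0.064,"dy": -0.099,"dz": -0.02,"ax": 0.0,"ay": 0.0,"az": -0.24,"claw": 1.0},{"dx": -0.096,"dy": -0.1485,"dz": -0.03,"ax": 0.0,"ay": 0.0,"az": -0.36,"claw": 1.0},{"dx": -0.128,"dy": -0.198,"dz": -0.04,"ax": 0.0,"ay": 0.0,"az": -0.48,"claw": 1.0},{"dx": -0.16,"dy": -0.247,"dz": -0.05,"ax": 0.0,"ay": 0.0,"az": -0.6,"claw": 1.0}]'

```text
time: 0.6
eef_pos: [0.4245, -0.3929, 0.2716]
orientation: [-0.0, 0.968, -0.252, -0.0]
force: [0.5, -0.2, 1.1]
grip_width: 0.0932
```

```bash
python3 -c "
from h import *
go(.60,-.10,.33,4)"
```

```text
t 0.6 pos [ 0.4245 -0.3929  0.2716] w 0.0932 F [ 0.48 -0.2   1.13] T [-0.08 -0.11 -0.01]
d [ 0.0101 -0.3413 -0.0584] a [-1.000e-04  1.000e-04 -5.801e-01]
```

play_rows --targets '[{"dx": 0.01,"dy": -0.341,"dz": -0.058,"ax": 0.0,"ay": 0.0,"az": -0.58,"claw": 1.0},{"dx": 0.01,"dy": -0.341,"dz": -0.058,"ax": 0.0,"ay": 0.0,"az": -0.58,"claw": 1.0},{"dx": 0.01,"dy": -0.341,"dz": -0.058,"ax": 0.0,"ay": 0.0,"az": -0.58,"claw": 1.0},{"dx": 0.01,"dy": -0.341,"dz": -0.058,"ax": 0.0,"ay": 0.0,"az": -0.58,"claw": 1.0},{"dx": 0.01,"dy": -0.341,"dz": -0.058,"ax": 0.0,"ay": 0.0,"az": -0.58,"claw": 1.0}]'

```text
time: 1.1
eef_pos: [0.5522, -0.182, 0.3136]
orientation: [0.0, 0.999, 0.035, -0.0]
force: [0.3, -0.7, 0.0]
grip_width: 0.0931
```

```bash
python3 -c "
from h import *
go(.60,-.10,.33,4)"
```

```text
t 1.1 pos [ 0.5522 -0.182   0.3136] w 0.0931 F [ 0.29 -0.68  0.03] T [-0.07 -0.06 -0.05]
d [ 0.0535 -0.0784 -0.0164] a [0.     0.0001 0.0002]
```

Full targets are accepted when every field is given.

play_rows --targets '[{"dx": 0.053,"dy": -0.078,"dz": -0.016,"ax": 0.0,"ay": 0.0,"az": 0.0,"claw": 1.0},{"dx": 0.053,"dy": -0.078,"dz": -0.016,"ax": 0.0,"ay": 0.0,"az": 0.0,"claw": 1.0},{"dx": 0.053,"dy": -0.078,"dz": -0.016,"ax": 0.0,"ay": 0.0,"az": 0.0,"claw": 1.0},{"dx": 0.053,"dy": -0.078,"dz": -0.016,"ax": 0.0,"ay": 0.0,"az": 0.0,"claw": 1.0},{"dx": 0.053,"dy": -0.078,"dz": -0.016,"ax": 0.0,"ay": 0.0,"az": 0.0,"claw": 1.0}]'

```text
time: 1.6
eef_pos: [0.599, -0.1034, 0.329]
orientation: [0.0, 0.999, 0.032, -0.0]
force: [-0.1, 0.3, 0.3]
grip_width: 0.0929
```

```bash
python3 -c "
from h import *
c=r.camera('wrist'); save(c,'w1.png'); np.savez('w1.npz',**c)
print(-c['R'].T@c['t'],c['R'],c['K'])
go(.5195,.329,.15,2.5)"
```

```text
[ 0.59339583 -0.02963919  0.48407655] [[ 0.99800935  0.06303563 -0.00196254]
 [ 0.06130075 -0.96229074  0.26502594]
 [ 0.01481754 -0.26461867 -0.96423928]] [[407.98815678   0.         320.75109951]
 [  0.         407.98815678 239.63250888]
 [  0.           0.           1.        ]]
t 1.65 pos [ 0.5989 -0.1036  0.3291] w 0.0931 F [ 0.19 -0.21 -0.06] T [-0.06 -0.09 -0.  ]
d [-0.0516 -0.4368  0.1791] a [0.0001 0.0005 0.0202]
```

View pics/w1.png

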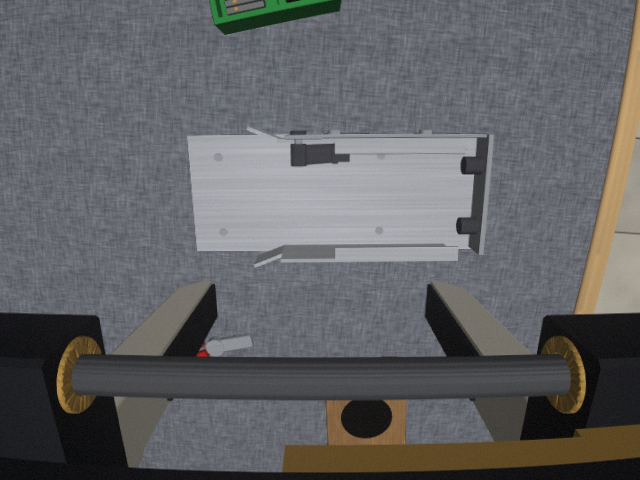

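Run:
```python
from h import *
c=dict(np.load('w1.npz')); W=cloud(c)
q=np.array([.6694,-.0985,.0702]); cs,sn=np.cos(q[2]),np.sin(q[2])
d=W[...,:2]-q[:2]; L=np.stack([d@[cs,sn],d@[-sn,cs],W[...,2]],-1)
for n,(u,v) in dict(nl=(191,140),nr=(200,248),floor=(330,195),stud1=(463,166),stud2=(459,226),catch1=(292,155),catchtip=(348,158),boxtop=(320,153),pin=(298,133)).items(): print(n,L[v,u].round(4))
F=L[100:280,170:510].reshape(-1,3)
for x0 in np.arange(-.11,.08,.03):
  for sg in (1,-1):
    k=(abs(F[:,0]-x0)<.01)&(sg*F[:,1]>.045)&(sg*F[:,1]<.09)&(F[:,2]>.045); 
    if k.sum():print(round(x0,3),sg,k.sum(),np.median(F[k],0).round(4),F[k,1].min().round(4),F[k,1].max().round(4))
fl=F[(F[:,2]<.012)&(F[:,2]>-.004)&(abs(F[:,1])<.05)&(abs(F[:,0])<.2)]; print('floor z',np.median(fl[:,2]))
im=cv2.imread('pics/w1.png')[110:280,170:510]; cv2.imwrite('pics/c4.png',cv2.resize(im,None,fx=2.35,fy=2.35,interpolation=cv2.INTER_CUBIC))
```

```text
nl [-0.2224  0.0629  0.0042]
nr [-0.2221 -0.0674  0.005 ]
floor [-0.0615 -0.0033  0.0029]
stud1 [0.0877 0.0328 0.0258]
stud2 [ 0.0884 -0.0365  0.0258]
catch1 [-0.1006  0.0483  0.0721]
catchtip [-0.0441  0.0441  0.0597]
boxtop [-0.0728  0.049   0.0548]
pin [-0.094   0.0697  0.0753]
-0.11 1 150 [-0.1029  0.0617  0.0701] 0.0452 0.0716
-0.11 -1 111 [-0.1086 -0.0638  0.0587] -0.067 -0.0628
-0.08 1 452 [-0.0808  0.0565  0.0618] 0.045 0.0715
-0.08 -1 137 [-0.0802 -0.0636  0.0585] -0.0674 -0.0628
-0.05 1 382 [-0.0503  0.0552  0.0598] 0.045 0.0643
-0.05 -1 263 [-0.0496 -0.0591  0.06  ] -0.0675 -0.0509
-0.02 1 314 [-0.0199  0.0562  0.0601] 0.049 0.0641
-0.02 -1 275 [-0.0201 -0.0592  0.0599] -0.0674 -0.0509
0.01 1 312 [0.01   0.0571 0.06  ] 0.049 0.0648
0.01 -1 257 [ 0.0102 -0.0584  0.0599] -0.0667 -0.0508
0.04 1 327 [0.04   0.0572 0.0598] 0.049 0.0652
0.04 -1 271 [ 0.0401 -0.0584  0.0599] -0.0669 -0.0507
0.07 1 255 [0.0685 0.0573 0.0599] 0.049 0.0645
0.07 -1 237 [ 0.0688 -0.0588  0.0597] -0.0674 -0.0506
floor z 0.0039212914881459875
```

View pics/c4.png

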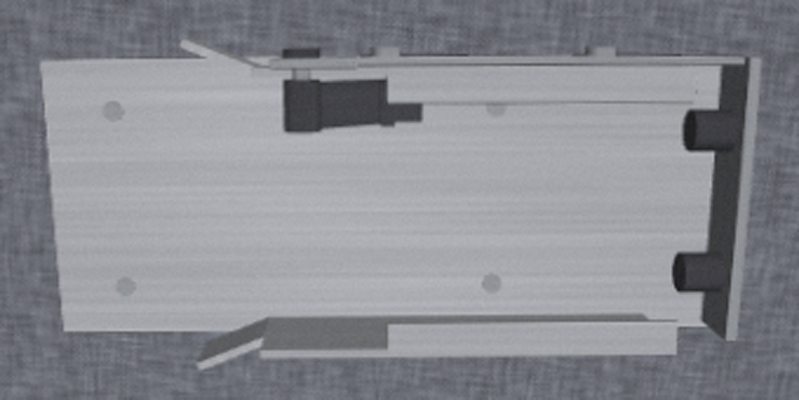

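The wrist view agrees with the fit: cradle centre about (0.669,-0.099), yaw about 4.05°. The stud tips at about (461,165) and (457,225) lie at cradle x≈0.086, so the latch sits about 7 mm farther in. Next, the tray.

play_rows --targets '[{"dx": -0.052,"dy": -0.437,"dz": 0.179,"ax": 0.0,"ay": 0.0,"az": 0.02,"claw": 1.0},{"dx": -0.052,"dy": -0.437,"dz": 0.179,"ax": 0.0,"ay": 0.0,"az": 0.02,"claw": 1.0},{"dx": -0.052,"dy": -0.437,"dz": 0.179,"ax": 0.0,"ay": 0.0,"az": 0.02,"claw": 1.0},{"dx": -0.052,"dy": -0.437,"dz": 0.179,"ax": 0.0,"ay": 0.0,"az": 0.02,"claw": 1.0},{"dx": -0.052,"dy": -0.437,"dz": 0.179,"ax": 0.0,"ay": 0.0,"az": 0.02,"claw": 1.0}]'

```text
time: 2.15
eef_pos: [0.5564, 0.1254, 0.2346]
orientation: [0.0, 1.0, 0.021, 0.0]
force: [1.2, 0.1, 1.0]
grip_width: 0.093
```

```bash
python3 -c "
from h import *
go(.5195,.329,.15,2.5)"
```

```text
t 2.15 pos [0.5564 0.1254 0.2346] w 0.093 F [1.2  0.06 0.98] T [-0.06 -0.1   0.02]
d [-0.0282 -0.205   0.0846] a [ 0.     -0.0005 -0.0007]
```

play_rows --targets '[{"dx": -0.028,"dy": -0.205,"dz": 0.085,"ax": 0.0,"ay": 0.0,"az": 0.0,"claw": 1.0},{"dx": -0.028,"dy": -0.205,"dz": 0.085,"ax": 0.0,"ay": 0.0,"az": 0.0,"claw": 1.0},{"dx": -0.028,"dy": -0.205,"dz": 0.085,"ax": 0.0,"ay": 0.0,"az": 0.0,"claw": 1.0},{"dx": -0.028,"dy": -0.205,"dz": 0.085,"ax": 0.0,"ay": 0.0,"az": 0.0,"claw": 1.0},{"dx": -0.028,"dy": -0.205,"dz": 0.085,"ax": 0.0,"ay": 0.0,"az": 0.0,"claw": 1.0}]'

```text
time: 2.65
eef_pos: [0.5188, 0.33, 0.1482]
orientation: [0.0, 1.0, 0.023, -0.001]
force: [-0.8, -1.7, 0.1]
grip_width: 0.0931
```

```bash
python3 -c "
from h import *
c=r.camera('wrist'); save(c,'w2.png'); W=cloud(c)
q=np.array([.5195,.329])
b=W[(W[...,2]>.068)&(W[...,2]<.1)&(abs(W[...,0]-q[0])<.05)&(abs(W[...,1]-q[1])<.06)]
print(len(b),np.median(b,0),cv2.minAreaRect(b[:,:2].astype(np.float32)))
go(.5195,.329,.064,2.5)"
```

```text
2611 [0.51691986 0.33130272 0.08269749] ((0.516994059085846, 0.3277791738510132), (0.014005563221871853, 0.06359401345252991), 2.648919105529785)
t 2.7 pos [0.5183 0.3313 0.1471] w 0.0931 F [-0.82  1.16 -2.25] T [-0.01 -0.03  0.04]
d [0.0013 0.0023 0.0831] a [0.0005 0.003  0.0023]
```

View pics/w2.png

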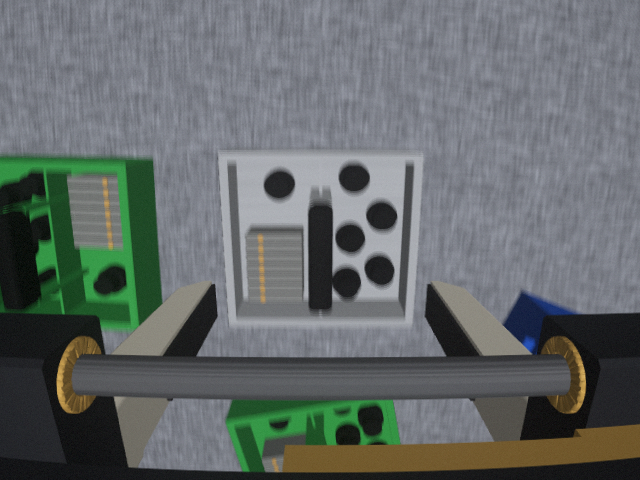

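The bar sits at about (0.517,0.328) with yaw 2.6°, centred between the jaws (bar at pixel (320,257)). Descending.

play_rows --targets '[{"dx": 0.0,"dy": 0.003,"dz": 0.025,"ax": 0.0,"ay": 0.0,"az": 0.0,"claw": 0.0},{"dx": 0.0,"dy": 0.003,"dz": 0.05,"ax": 0.0,"ay": 0.0,"az": 0.0,"claw": 0.0},{"dx": 0.0,"dy": 0.003,"dz": 0.07,"ax": 0.0,"ay": 0.0,"az": 0.0,"claw": 0.0},{"dx": 0.0,"dy": 0.003,"dz": 0.08,"ax": 0.0,"ay": 0.0,"az": 0.0,"claw": 0.0},{"dx": 0.0,"dy": 0.003,"dz": 0.083,"ax": 0.0,"ay": 0.0,"az": 0.0,"claw": 0.0}]'

```text
time: 3.2
eef_pos: [0.5202, 0.3245, 0.0664]
orientation: [0.0, 1.0, 0.022, -0.001]
force: [-0.5, 0.1, -0.0]
grip_width: 0.0575
```

play_rows --targets '[{"dx": 0.0,"dy": 0.0,"dz": 0.0,"ax": 0.0,"ay": 0.0,"az": 0.0,"claw": -1.0},{"dx": 0.0,"dy": 0.0,"dz": 0.0,"ax": 0.0,"ay": 0.0,"az": 0.0,"claw": -1.0},{"dx": 0.0,"dy": 0.0,"dz": 0.0,"ax": 0.0,"ay": 0.0,"az": 0.0,"claw": -1.0},{"dx": 0.0,"dy": 0.0,"dz": 0.0,"ax": 0.0,"ay": 0.0,"az": 0.0,"claw": -1.0},{"dx": 0.0,"dy": 0.0,"dz": 0.0,"ax": 0.0,"ay": 0.0,"az": 0.0,"claw": -1.0}]' --newtons 25

```text
time: 3.7
eef_pos: [0.5202, 0.3257, 0.0676]
orientation: [-0.0, 1.0, 0.023, 0.0]
force: [-0.4, -0.4, -0.3]
grip_width: 0.0178
```

```bash
python3 -c "
from h import *
go(.517,.328,.064,2.6)"
```

```text
t 3.7 pos [0.5202 0.3257 0.0676] w 0.0178 F [-0.43 -0.45 -0.31] T [-0.04 -0.07  0.02]
d [-0.0031 -0.0024  0.0036] a [-0.0002 -0.0004 -0.0003]
```

play_rows --targets '[{"dx": -0.001,"dy": -0.002,"dz": 0.003,"ax": 0.0,"ay": 0.0,"az": 0.0,"claw": -1.0},{"dx": -0.001,"dy": -0.002,"dz": 0.003,"ax": 0.0,"ay": 0.0,"az": 0.0,"claw": -1.0},{"dx": -0.001,"dy": -0.002,"dz": 0.003,"ax": 0.0,"ay": 0.0,"az": 0.0,"claw": -1.0},{"dx": -0.001,"dy": -0.002,"dz": 0.003,"ax": 0.0,"ay": 0.0,"az": 0.0,"claw": -1.0},{"dx": -0.001,"dy": -0.002,"dz": 0.003,"ax": 0.0,"ay": 0.0,"az": 0.0,"claw": -1.0}]' --newtons 25

```text
time: 4.2
eef_pos: [0.5198, 0.3274, 0.066]
orientation: [0.0, 1.0, 0.022, 0.001]
force: [-1.8, -8.2, 15.9]
grip_width: 0.014
```

play_rows --targets '[{"dx": 0.0,"dy": 0.0,"dz": -0.01,"ax": 0.0,"ay": 0.0,"az": 0.0,"claw": -1.0},{"dx": 0.0,"dy": 0.0,"dz": -0.03,"ax": 0.0,"ay": 0.0,"az": 0.0,"claw": -1.0},{"dx": 0.0,"dy": 0.0,"dz": -0.06,"ax": 0.0,"ay": 0.0,"az": 0.0,"claw": -1.0},{"dx": 0.0,"dy": 0.0,"dz": -0.09,"ax": 0.0,"ay": 0.0,"az": 0.0,"claw": -1.0},{"dx": 0.0,"dy": 0.0,"dz": -0.11,"ax": 0.0,"ay": 0.0,"az": 0.0,"claw": -1.0}]' --newtons 25

```text
time: 4.7
eef_pos: [0.519, 0.3278, 0.1763]
orientation: [-0.0, 1.0, 0.023, 0.0]
force: [0.9, -0.2, -5.2]
grip_width: 0.0136
```

```bash
python3 -c "
from h import *
c=r.camera('wrist'); save(c,'w3.png')
go(.47,-.113,.18,4.05)"
```

```text
t 4.75 pos [0.5197 0.3282 0.1794] w 0.0138 F [ 1.1  -0.02 -0.26] T [-0.04 -0.1   0.03]
d [-0.0696  0.4385 -0.0019] a [-0.0022 -0.0039 -0.0255]
```

View pics/w3.png

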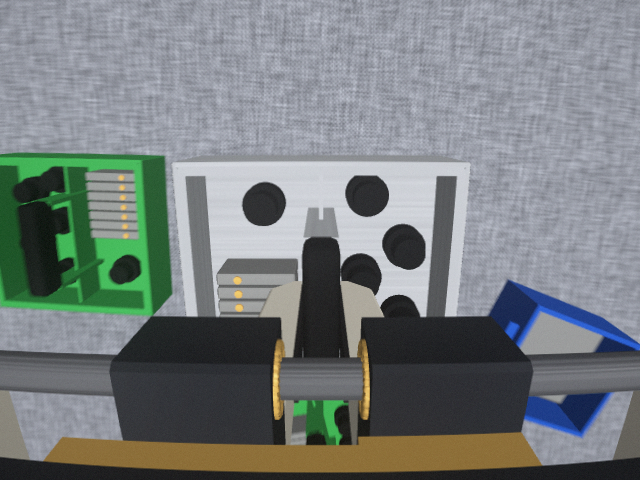

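The tray is held upright in the jaws, with the bar at (321,270). Carrying it over to the cradle mouth.

play_rows --targets '[{"dx": -0.006,"dy": 0.03,"dz": -0.002,"ax": 0.0,"ay": 0.0,"az": -0.005,"claw": -1.0},{"dx": -0.013,"dy": 0.07,"dz": -0.002,"ax": 0.0,"ay": 0.0,"az": -0.01,"claw": -1.0},{"dx": -0.022,"dy": 0.115,"dz": -0.002,"ax": 0.0,"ay": 0.0,"az": -0.015,"claw": -1.0},{"dx": -0.031,"dy": 0.16,"dz": -0.002,"ax": 0.0,"ay": 0.0,"az": -0.02,"claw": -1.0},{"dx": -0.039,"dy": 0.205,"dz": -0.002,"ax": 0.0,"ay": 0.0,"az": -0.025,"claw": -1.0}]'

```text
time: 5.25
eef_pos: [0.4883, 0.1195, 0.1752]
orientation: [0.0, 0.999, 0.035, -0.0]
force: [0.7, -0.1, -5.2]
grip_width: 0.0137
```

play_rows --targets '[{"dx": -0.008,"dy": 0.045,"dz": 0.0,"ax": 0.0,"ay": 0.0,"az": 0.0,"claw": -1.0},{"dx": -0.017,"dy": 0.09,"dz": 0.0,"ax": 0.0,"ay": 0.0,"az": 0.0,"claw": -1.0},{"dx": -0.025,"dy": 0.135,"dz": 0.0,"ax": 0.0,"ay": 0.0,"az": 0.0,"claw": -1.0},{"dx": -0.033,"dy": 0.175,"dz": 0.0,"ax": 0.0,"ay": 0.0,"az": 0.0,"claw": -1.0},{"dx": -0.038,"dy": 0.205,"dz": 0.0,"ax": 0.0,"ay": 0.0,"az": 0.0,"claw": -1.0}]'

```text
time: 5.75
eef_pos: [0.4648, -0.0881, 0.1754]
orientation: [-0.0, 0.999, 0.035, -0.0]
force: [-0.0, -0.1, -4.0]
grip_width: 0.0139
```

```bash
python3 -c "
from h import *
go(.4595,-.1138,.18,4.05)"
```

```text
t 5.75 pos [ 0.4648 -0.0881  0.1754] w 0.0139 F [-0.03 -0.14 -4.04] T [ 0.03 -0.12  0.02]
d [-0.007   0.0253 -0.0046] a [-0.0001  0.0007 -0.0016]
```

play_rows --targets '[{"dx": -0.003,"dy": 0.012,"dz": 0.0,"ax": 0.0,"ay": 0.0,"az": -0.001,"claw": -1.0},{"dx": -0.007,"dy": 0.025,"dz": 0.02,"ax": 0.0,"ay": 0.0,"az": -0.001,"claw": -1.0},{"dx": -0.007,"dy": 0.025,"dz": 0.045,"ax": 0.0,"ay": 0.0,"az": -0.001,"claw": -1.0},{"dx": -0.007,"dy": 0.025,"dz": 0.065,"ax": 0.0,"ay": 0.0,"az": -0.001,"claw": -1.0},{"dx": -0.007,"dy": 0.025,"dz": 0.075,"ax": 0.0,"ay": 0.0,"az": -0.001,"claw": -1.0}]'

```text
time: 6.25
eef_pos: [0.4596, -0.1109, 0.0988]
orientation: [-0.001, 0.999, 0.036, -0.001]
force: [0.3, 0.3, -4.4]
grip_width: 0.0139
```

```bash
python3 -c "
from h import *
for n in ['top','scene','wrist']:
    c=r.camera(n); save(c,n+'4.png'); np.savez(n+'4.npz',**c)
T=cv2.imread('pics/top4.png')[130:320,290:410]; S=cv2.imread('pics/scene4.png')[190:370,190:370]
a=cv2.resize(T,None,fx=3.1,fy=3.1,interpolation=cv2.INTER_CUBIC);b=cv2.resize(S,(420,420),interpolation=cv2.INTER_CUBIC)
h=max(a.shape[0],420);o=np.zeros((h,a.shape[1]+420,3),np.uint8);o[:a.shape[0],:a.shape[1]]=a;o[:420,a.shape[1]:]=b;cv2.imwrite('pics/c5.png',o)
go(.4595,-.1138,.08,4.05)"
```

```text
t 6.4 pos [ 0.4604 -0.1112  0.1011] w 0.0136 F [ 0.49  0.   -3.91] T [-0.02 -0.11 -0.01]
d [-0.0011  0.0026  0.0211] a [-0.0004  0.0008  0.0009]
```

View pics/c5.png

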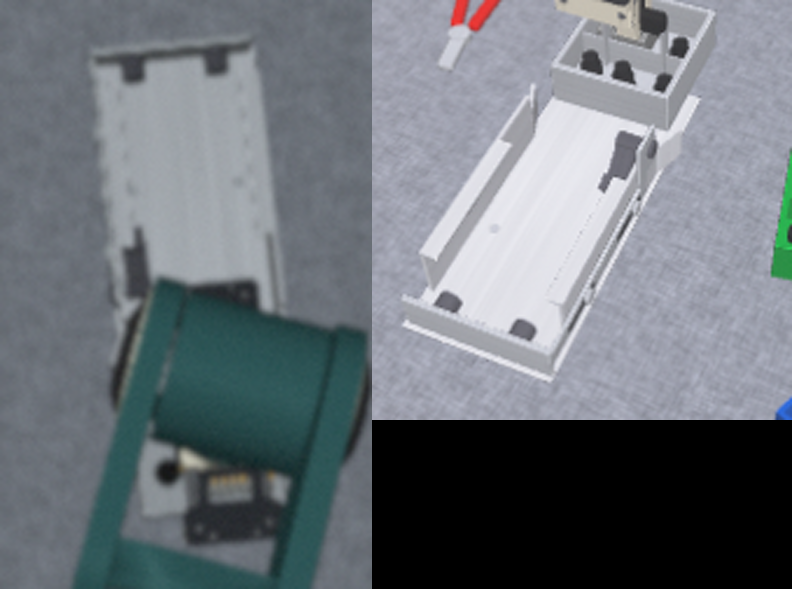

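View pics/wrist4.png

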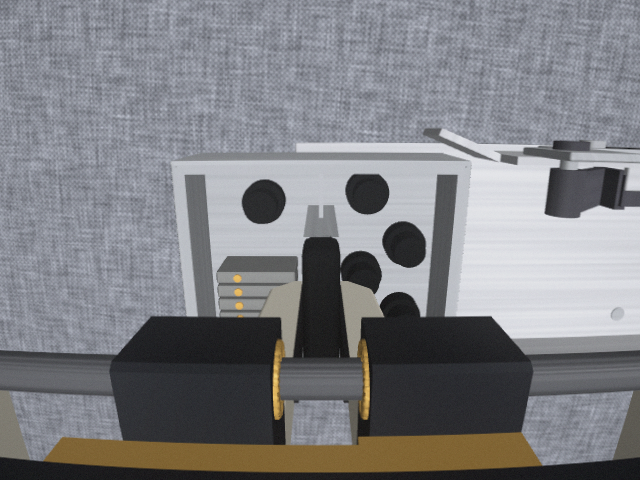

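```bash
cat >> h.py <<'E'
Q=np.array([.669,-.099,.0707])
def loc(W):
    cs,sn=np.cos(Q[2]),np.sin(Q[2]); d=W[...,:2]-Q[:2]; return np.stack([d@[cs,sn],d@[-sn,cs],W[...,2]],-1)
E
python3 - <<'E'
from h import *
for n in ['wrist','scene']:
    c=dict(np.load(n+'4.npz')); L=loc(cloud(c)).reshape(-1,3)
    o=0
    ti=L[(L[:,0]>-.30)&(L[:,0]<-.13)&(L[:,2]>.068)&(L[:,2]<.088)&(abs(L[:,1])<.075)]
    print(n,len(ti))
    r_=cv2.minAreaRect(ti[:,:2].astype(np.float32)); print(r_, 'zmed',np.median(ti[:,2]))
    print('pct y',np.percentile(ti[:,1],[.5,2,50,98,99.5]).round(4),'x',np.percentile(ti[:,0],[.5,2,50,98,99.5]).round(4))
    # left edge per x
    for x0 in np.arange(-.26,-.14,.02):
        k=abs(ti[:,0]-x0)<.006
        if k.sum()>5: print(round(x0,2),'ymax',np.percentile(ti[k,1],97).round(4),'ymin',np.percentile(ti[k,1],3).round(4))
    wl=L[(abs(L[:,2]-.060)<.004)&(L[:,0]>-.06)&(L[:,0]<.07)]
    for sg in (1,-1):
        k=sg*wl[:,1]>.04
        if k.sum(): print('lip',sg,k.sum(),np.percentile(wl[k,1],[3,97]).round(4), wl[k,0].min().round(3))
E
```

```text
wrist 9566
((-0.2107342779636383, 0.026705287396907806), (0.07540592551231384, 0.1307428479194641), 89.86286926269531) zmed 0.07924936546101881
pct y [-0.0087 -0.0061  0.0581  0.0641  0.0642] x [-0.2754 -0.2749 -0.2107 -0.1466 -0.1461]
-0.26 ymax 0.0641 ymin 0.0579
-0.24 ymax 0.0639 ymin 0.0582
-0.22 ymax 0.0642 ymin 0.0357
-0.2 ymax 0.0642 ymin 0.0359
-0.18 ymax 0.0639 ymin 0.0581
-0.16 ymax 0.064 ymin 0.0579
lip 1 938 [0.0415 0.0622] -0.06
scene 636
((-0.20886185765266418, 0.0029771514236927032), (0.12137679755687714, 0.13504450023174286), 89.15483093261719) zmed 0.07632402889640079
pct y [-0.0578 -0.0564  0.028   0.0628  0.063 ] x [-0.2746 -0.273  -0.1751 -0.1428 -0.1418]
-0.26 ymax 0.0631 ymin 0.0337
-0.24 ymax 0.0626 ymin 0.0561
-0.22 ymax 0.0624 ymin -0.056
-0.2 ymax 0.0626 ymin -0.055
-0.18 ymax 0.0625 ymin -0.0572
-0.16 ymax 0.0624 ymin -0.0569
lip 1 524 [0.0452 0.317 ] -0.059
lip -1 1889 [-0.3182 -0.0537] -0.06
```

play_rows --targets '[{"dx": 0.0,"dy": 0.003,"dz": 0.006,"ax": 0.0,"ay": 0.0,"az": 0.0,"claw": -1.0},{"dx": 0.0,"dy": 0.003,"dz": 0.013,"ax": 0.0,"ay": 0.0,"az": 0.0,"claw": -1.0},{"dx": 0.0,"dy": 0.003,"dz": 0.019,"ax": 0.0,"ay": 0.0,"az": 0.0,"claw": -1.0},{"dx": 0.0,"dy": 0.003,"dz": 0.023,"ax": 0.0,"ay": 0.0,"az": 0.0,"claw": -1.0},{"dx": 0.0,"dy": 0.003,"dz": 0.025,"ax": 0.0,"ay": 0.0,"az": 0.0,"claw": -1.0}]'

```text
time: 6.9
eef_pos: [0.4605, -0.1145, 0.0757]
orientation: [-0.0, 0.999, 0.035, -0.0]
force: [0.2, 0.0, -5.0]
grip_width: 0.0135
```

play_rows --targets '[{"dx": 0.0,"dy": 0.0,"dz": 0.001,"ax": 0.0,"ay": 0.0,"az": 0.0,"claw": -1.0},{"dx": 0.0,"dy": 0.0,"dz": 0.002,"ax": 0.0,"ay": 0.0,"az": 0.0,"claw": -1.0},{"dx": 0.0,"dy": 0.0,"dz": 0.003,"ax": 0.0,"ay": 0.0,"az": 0.0,"claw": -1.0},{"dx": 0.0,"dy": 0.0,"dz": 0.003,"ax": 0.0,"ay": 0.0,"az": 0.0,"claw": -1.0},{"dx": 0.0,"dy": 0.0,"dz": 0.003,"ax": 0.0,"ay": 0.0,"az": 0.0,"claw": -1.0}]'

```text
time: 7.4
eef_pos: [0.4607, -0.1146, 0.0733]
orientation: [0.0, 0.999, 0.036, 0.0]
force: [0.0, 0.6, -5.1]
grip_width: 0.0141
```

```bash
python3 -c "
from h import *
go(.4595,-.1138,.07,4.05)"
```

```text
t 7.4 pos [ 0.4607 -0.1146  0.0733] w 0.0141 F [ 0.    0.59 -5.08] T [-0.03 -0.05  0.02]
d [-0.0012 -0.0009  0.0033] a [ 0.     -0.0001  0.0003]
```

play_rows --targets '[{"dx": 0.0,"dy": 0.0,"dz": 0.001,"ax": 0.0,"ay": 0.0,"az": 0.0,"claw": -1.0},{"dx": 0.0,"dy": 0.0,"dz": 0.002,"ax": 0.0,"ay": 0.0,"az": 0.0,"claw": -1.0},{"dx": 0.0,"dy": 0.0,"dz": 0.002,"ax": 0.0,"ay": 0.0,"az": 0.0,"claw": -1.0},{"dx": 0.0,"dy": 0.0,"dz": 0.002,"ax": 0.0,"ay": 0.0,"az": 0.0,"claw": -1.0},{"dx": 0.0,"dy": 0.0,"dz": 0.002,"ax": 0.0,"ay": 0.0,"az": 0.0,"claw": -1.0}]'

```text
time: 7.9
eef_pos: [0.4607, -0.1146, 0.0712]
orientation: [0.0, 0.999, 0.036, 0.0]
force: [-0.0, -0.4, -4.7]
grip_width: 0.0137
```

play_rows --targets '[{"dx": 0.0,"dy": 0.0,"dz": 0.001,"ax": 0.0,"ay": 0.0,"az": 0.0,"claw": -1.0},{"dx": 0.0,"dy": 0.0,"dz": 0.001,"ax": 0.0,"ay": 0.0,"az": 0.0,"claw": -1.0},{"dx": 0.0,"dy": 0.0,"dz": 0.001,"ax": 0.0,"ay": 0.0,"az": 0.0,"claw": -1.0},{"dx": 0.0,"dy": 0.0,"dz": 0.001,"ax": 0.0,"ay": 0.0,"az": 0.0,"claw": -1.0},{"dx": 0.0,"dy": 0.0,"dz": 0.001,"ax": 0.0,"ay": 0.0,"az": 0.0,"claw": -1.0}]'

```text
time: 8.4
eef_pos: [0.4608, -0.1144, 0.0708]
orientation: [-0.0, 0.999, 0.036, 0.0]
force: [-3.7, 5.9, 3.9]
grip_width: 0.014
```

play_rows --targets '[{"dx": 0.0,"dy": 0.0,"dz": -0.0005,"ax": 0.0,"ay": 0.0,"az": 0.0,"claw": -1.0},{"dx": 0.003,"dy": 0.0,"dz": -0.0005,"ax": 0.0,"ay": 0.0,"az": 0.0,"claw": -1.0},{"dx": 0.007,"dy": 0.0,"dz": -0.0005,"ax": 0.0,"ay": 0.0,"az": 0.0,"claw": -1.0},{"dx": 0.011,"dy": 0.0,"dz": -0.0005,"ax": 0.0,"ay": 0.0,"az": 0.0,"claw": -1.0},{"dx": 0.015,"dy": 0.0,"dz": -0.0005,"ax": 0.0,"ay": 0.0,"az": 0.0,"claw": -1.0}]' --newtons 14

```text
time: 8.9
eef_pos: [0.476, -0.1135, 0.0706]
orientation: [0.0, 0.999, 0.036, -0.0]
force: [-0.8, 0.3, -1.8]
grip_width: 0.0139
```

play_rows --targets '[{"dx": 0.003,"dy": 0.0,"dz": 0.0,"ax": 0.0,"ay": 0.0,"az": 0.0,"claw": -1.0},{"dx": 0.006,"dy": 0.0,"dz": 0.0,"ax": 0.0,"ay": 0.0,"az": 0.0,"claw": -1.0},{"dx": 0.009,"dy": 0.0,"dz": 0.0,"ax": 0.0,"ay": 0.0,"az": 0.0,"claw": -1.0},{"dx": 0.012,"dy": 0.0,"dz": 0.0,"ax": 0.0,"ay": 0.0,"az": 0.0,"claw": -1.0},{"dx": 0.015,"dy": 0.0,"dz": 0.0,"ax": 0.0,"ay": 0.0,"az": 0.0,"claw": -1.0}]'

```text
time: 9.4
eef_pos: [0.4908, -0.1124, 0.0707]
orientation: [-0.0, 0.999, 0.036, -0.0]
force: [-0.5, -0.0, -2.2]
grip_width: 0.0139
```

```bash
cat >> h.py <<'E'
def st():
    o=r.get_obs(); p=loc(o['eef_pos']); cs,sn=np.cos(Q[2]),np.sin(Q[2]); f=o['force']
    q=o['orientation']; R0=Ro.from_quat([q[1],q[2],q[3],q[0]]).as_matrix()
    print('t',round(o['time'],2),'L mm',(p*1e3).round(1),'F loc',round(f[0]*cs+f[1]*sn,2),round(-f[0]*sn+f[1]*cs,2),round(f[2],2),'T',o['wrist_torque'].round(2),'yaw',np.degrees(np.arctan2(R0[1,0],R0[0,0])).round(2),'w',o['grip_width'].round(4))
E
python3 -c "
from h import *
st()"
```

```text
Traceback (most recent call last):
  File "h.py", line 29, in st
    print('t',round(o['time'],2),'L mm',(p*1e3).round(1),'F loc',round(f[0]*cs+f[1]*sn,2),round(-f[0]*sn+f[1]*cs,2),round(f[2],2),'T',o['wrist_torque'].round(2),'yaw',np.degrees(np.arctan2(R0[1,0],R0[0,0])).round(2),'w',o['grip_width'].round(4))
                                                                                                                                                                                                                            ^^^^^^^^^^^^^^^^^^^^^
AttributeError: 'float' object has no attribute 'round'
```

play_rows --targets '[{"dx": 0.003,"dy": 0.0,"dz": 0.0,"ax": 0.0,"ay": 0.0,"az": 0.0,"claw": -1.0},{"dx": 0.006,"dy": 0.0,"dz": 0.0,"ax": 0.0,"ay": 0.0,"az": 0.0,"claw": -1.0},{"dx": 0.009,"dy": 0.0,"dz": 0.0,"ax": 0.0,"ay": 0.0,"az": 0.0,"claw": -1.0},{"dx": 0.012,"dy": 0.0,"dz": 0.0,"ax": 0.0,"ay": 0.0,"az": 0.0,"claw": -1.0},{"dx": 0.015,"dy": 0.0,"dz": 0.0,"ax": 0.0,"ay": 0.0,"az": 0.0,"claw": -1.0}]'

```text
time: 9.9
eef_pos: [0.5058, -0.1114, 0.0707]
orientation: [-0.0, 0.999, 0.035, 0.0]
force: [-0.4, 0.3, -3.0]
grip_width: 0.014
```

```bash
sed -i "s/o\['grip_width'\].round(4)/round(o['grip_width'],4)/" h.py; python3 -c "
from h import *
st()
c=r.camera('wrist'); save(c,'w5.png')"
```

```text
t 9.9 L mm [-163.6   -0.8   70.7] F loc -0.4 0.37 -2.99 T [-0.11  0.11 -0.02] yaw 4.07 w 0.014
```

View pics/w5.png

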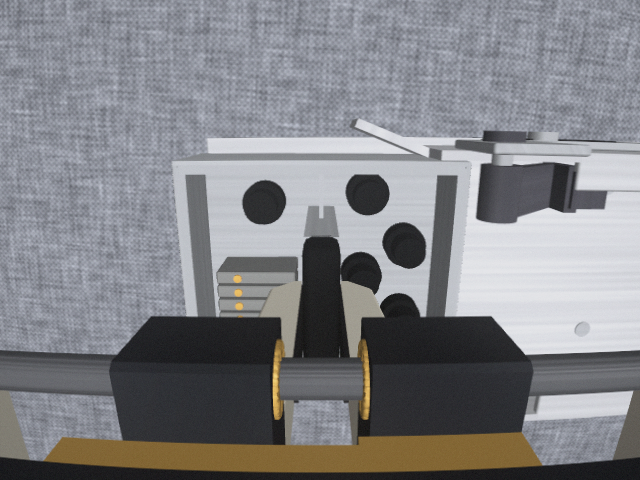

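The tray front (column ~470) is between the guides with no side force, and the catch body (495–600) is just ahead of it. Sliding on.

play_rows --targets '[{"dx": 0.003,"dy": 0.0,"dz": 0.0,"ax": 0.0,"ay": 0.0,"az": 0.0,"claw": -1.0},{"dx": 0.006,"dy": 0.0,"dz": 0.0,"ax": 0.0,"ay": 0.0,"az": 0.0,"claw": -1.0},{"dx": 0.009,"dy": 0.0,"dz": 0.0,"ax": 0.0,"ay": 0.0,"az": 0.0,"claw": -1.0},{"dx": 0.012,"dy": 0.0,"dz": 0.0,"ax": 0.0,"ay": 0.0,"az": 0.0,"claw": -1.0},{"dx": 0.015,"dy": 0.0,"dz": 0.0,"ax": 0.0,"ay": 0.0,"az": 0.0,"claw": -1.0}]'

```text
time: 10.45
eef_pos: [0.5208, -0.1103, 0.0707]
orientation: [0.0, 0.999, 0.035, -0.0]
force: [-1.5, -0.1, -2.3]
grip_width: 0.0136
```

```bash
python3 -c "
from h import *
st()"
```

```text
t 10.45 L mm [-148.6   -0.8   70.7] F loc -1.53 -0.01 -2.31 T [-0.15  0.08 -0.04] yaw 4.07 w 0.0136
```

play_rows --targets '[{"dx": 0.002,"dy": 0.0,"dz": 0.0,"ax": 0.0,"ay": 0.0,"az": 0.0,"claw": -1.0},{"dx": 0.004,"dy": 0.0,"dz": 0.0,"ax": 0.0,"ay": 0.0,"az": 0.0,"claw": -1.0},{"dx": 0.006,"dy": 0.0,"dz": 0.0,"ax": 0.0,"ay": 0.0,"az": 0.0,"claw": -1.0},{"dx": 0.008,"dy": 0.0,"dz": 0.0,"ax": 0.0,"ay": 0.0,"az": 0.0,"claw": -1.0},{"dx": 0.01,"dy": 0.0,"dz": 0.0,"ax": 0.0,"ay": 0.0,"az": 0.0,"claw": -1.0}]'

```text
time: 10.95
eef_pos: [0.5307, -0.1096, 0.0707]
orientation: [-0.0, 0.999, 0.035, 0.0]
force: [-1.6, -1.5, -2.4]
grip_width: 0.0138
```

```bash
python3 -c "
from h import *
st()"
```

```text
t 10.95 L mm [-138.7   -0.8   70.7] F loc -1.66 -1.37 -2.42 T [-0.04  0.15 -0.06] yaw 4.07 w 0.0138
```

play_rows --targets '[{"dx": 0.002,"dy": 0.0,"dz": 0.0,"ax": 0.0,"ay": 0.0,"az": 0.0,"claw": -1.0},{"dx": 0.004,"dy": 0.0,"dz": 0.0,"ax": 0.0,"ay": 0.0,"az": 0.0,"claw": -1.0},{"dx": 0.006,"dy": 0.0,"dz": 0.0,"ax": 0.0,"ay": 0.0,"az": 0.0,"claw": -1.0},{"dx": 0.008,"dy": 0.0,"dz": 0.0,"ax": 0.0,"ay": 0.0,"az": 0.0,"claw": -1.0},{"dx": 0.01,"dy": 0.0,"dz": 0.0,"ax": 0.0,"ay": 0.0,"az": 0.0,"claw": -1.0}]'

```text
time: 11.45
eef_pos: [0.5406, -0.1089, 0.0707]
orientation: [-0.0, 0.999, 0.035, -0.0]
force: [-1.0, 0.2, -3.7]
grip_width: 0.0138
```

```bash
python3 -c "
from h import *
st()
c=r.camera('wrist'); save(c,'w6.png')"
```

```text
t 11.45 L mm [-128.7   -0.8   70.7] F loc -0.98 0.23 -3.67 T [-0.13  0.2   0.  ] yaw 4.07 w 0.0138
```

View pics/w6.png

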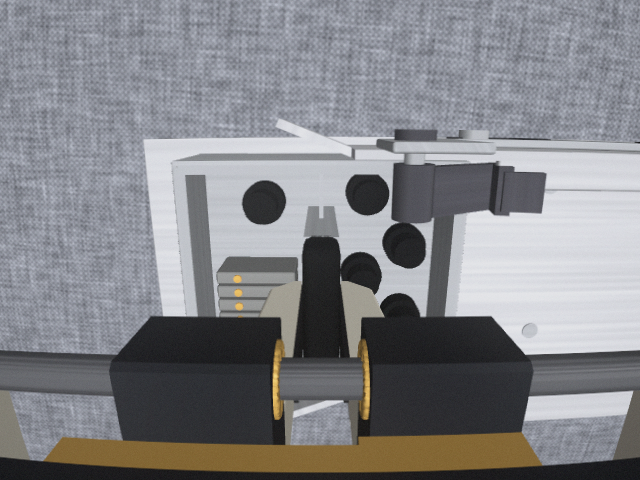

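The catch is lifted and riding on the tray's front rim at about (460–545,190). Forces are low, so I'll continue.

play_rows --targets '[{"dx": 0.003,"dy": 0.0,"dz": 0.0,"ax": 0.0,"ay": 0.0,"az": 0.0,"claw": -1.0},{"dx": 0.007,"dy": 0.0,"dz": 0.0,"ax": 0.0,"ay": 0.0,"az": 0.0,"claw": -1.0},{"dx": 0.011,"dy": 0.0,"dz": 0.0,"ax": 0.0,"ay": 0.0,"az": 0.0,"claw": -1.0},{"dx": 0.015,"dy": 0.0,"dz": 0.0,"ax": 0.0,"ay": 0.0,"az": 0.0,"claw": -1.0},{"dx": 0.019,"dy": 0.0,"dz": 0.0,"ax": 0.0,"ay": 0.0,"az": 0.0,"claw": -1.0}]'

```text
time: 12.0
eef_pos: [0.5599, -0.1075, 0.0707]
orientation: [-0.0, 0.999, 0.035, 0.0]
force: [-1.0, -0.2, -2.9]
grip_width: 0.0139
```

```bash
python3 -c "
from h import *
st()"
```

```text
t 12.0 L mm [-109.5   -0.8   70.7] F loc -1.06 -0.13 -2.95 T [-0.17  0.11 -0.03] yaw 4.06 w 0.0139
```

play_rows --targets '[{"dx": 0.004,"dy": 0.0,"dz": 0.0,"ax": 0.0,"ay": 0.0,"az": 0.0,"claw": -1.0},{"dx": 0.008,"dy": 0.0,"dz": 0.0,"ax": 0.0,"ay": 0.0,"az": 0.0,"claw": -1.0},{"dx": 0.012,"dy": 0.0,"dz": 0.0,"ax": 0.0,"ay": 0.0,"az": 0.0,"claw": -1.0},{"dx": 0.016,"dy": 0.0,"dz": 0.0,"ax": 0.0,"ay": 0.0,"az": 0.0,"claw": -1.0},{"dx": 0.02,"dy": 0.0,"dz": 0.0,"ax": 0.0,"ay": 0.0,"az": 0.0,"claw": -1.0}]'

```text
time: 12.5
eef_pos: [0.5797, -0.1061, 0.0707]
orientation: [-0.0, 0.999, 0.035, -0.0]
force: [-1.8, 0.3, -2.8]
grip_width: 0.0137
```

```bash
python3 -c "
from h import *
st()"
```

```text
t 12.5 L mm [-89.6  -0.8  70.7] F loc -1.74 0.41 -2.78 T [-0.09  0.08 -0.04] yaw 4.07 w 0.0137
```

play_rows --targets '[{"dx": 0.004,"dy": 0.0,"dz": 0.0,"ax": 0.0,"ay": 0.0,"az": 0.0,"claw": -1.0},{"dx": 0.008,"dy": 0.0,"dz": 0.0,"ax": 0.0,"ay": 0.0,"az": 0.0,"claw": -1.0},{"dx": 0.012,"dy": 0.0,"dz": 0.0,"ax": 0.0,"ay": 0.0,"az": 0.0,"claw": -1.0},{"dx": 0.016,"dy": 0.0,"dz": 0.0,"ax": 0.0,"ay": 0.0,"az": 0.0,"claw": -1.0},{"dx": 0.02,"dy": 0.0,"dz": 0.0,"ax": 0.0,"ay": 0.0,"az": 0.0,"claw": -1.0}]'

```text
time: 13.0
eef_pos: [0.5997, -0.1047, 0.0707]
orientation: [-0.0, 0.999, 0.035, -0.0]
force: [-0.6, 0.0, -1.7]
grip_width: 0.0136
```

```bash
python3 -c "
from h import *
st()
c=r.camera('wrist'); save(c,'w7.png')"
```

```text
t 13.0 L mm [-69.6  -0.8  70.7] F loc -0.63 0.06 -1.66 T [-0.11  0.06 -0.05] yaw 4.07 w 0.0136
```

View pics/w7.png

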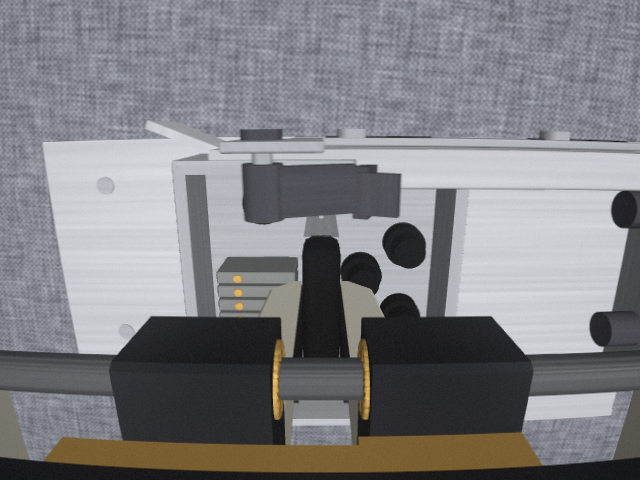

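play_rows --targets '[{"dx": 0.004,"dy": 0.0,"dz": 0.0,"ax": 0.0,"ay": 0.0,"az": 0.0,"claw": -1.0},{"dx": 0.008,"dy": 0.0,"dz": 0.0,"ax": 0.0,"ay": 0.0,"az": 0.0,"claw": -1.0},{"dx": 0.012,"dy": 0.0,"dz": 0.0,"ax": 0.0,"ay": 0.0,"az": 0.0,"claw": -1.0},{"dx": 0.016,"dy": 0.0,"dz": 0.0,"ax": 0.0,"ay": 0.0,"az": 0.0,"claw": -1.0},{"dx": 0.02,"dy": 0.0,"dz": 0.0,"ax": 0.0,"ay": 0.0,"az": 0.0,"claw": -1.0}]'

```text
time: 13.55
eef_pos: [0.6196, -0.1033, 0.0707]
orientation: [0.0, 0.999, 0.036, -0.0]
force: [-0.2, -0.4, -3.2]
grip_width: 0.0144
```

```bash
python3 -c "
from h import *
st()"
```

```text
t 13.55 L mm [-49.6  -0.8  70.7] F loc -0.28 -0.37 -3.17 T [-0.11  0.18 -0.04] yaw 4.07 w 0.0144
```

play_rows --targets '[{"dx": 0.004,"dy": 0.0,"dz": 0.0,"ax": 0.0,"ay": 0.0,"az": 0.0,"claw": -1.0},{"dx": 0.008,"dy": 0.0,"dz": 0.0,"ax": 0.0,"ay": 0.0,"az": 0.0,"claw": -1.0},{"dx": 0.012,"dy": 0.0,"dz": 0.0,"ax": 0.0,"ay": 0.0,"az": 0.0,"claw": -1.0},{"dx": 0.016,"dy": 0.0,"dz": 0.0,"ax": 0.0,"ay": 0.0,"az": 0.0,"claw": -1.0},{"dx": 0.02,"dy": 0.0,"dz": 0.0,"ax": 0.0,"ay": 0.0,"az": 0.0,"claw": -1.0}]'

```text
time: 14.05
eef_pos: [0.6396, -0.1019, 0.0707]
orientation: [-0.0, 0.999, 0.035, 0.0]
force: [-1.7, 0.0, -3.2]
grip_width: 0.014
```

```bash
python3 -c "
from h import *
st()"
```

```text
t 14.05 L mm [-29.6  -0.8  70.7] F loc -1.72 0.14 -3.24 T [-0.12  0.14 -0.03] yaw 4.07 w 0.014
```

play_rows --targets '[{"dx": 0.004,"dy": 0.0,"dz": 0.0,"ax": 0.0,"ay": 0.0,"az": 0.0,"claw": -1.0},{"dx": 0.008,"dy": 0.0,"dz": 0.0,"ax": 0.0,"ay": 0.0,"az": 0.0,"claw": -1.0},{"dx": 0.012,"dy": 0.0,"dz": 0.0,"ax": 0.0,"ay": 0.0,"az": 0.0,"claw": -1.0},{"dx": 0.015,"dy": 0.0,"dz": 0.0,"ax": 0.0,"ay": 0.0,"az": 0.0,"claw": -1.0},{"dx": 0.018,"dy": 0.0,"dz": 0.0,"ax": 0.0,"ay": 0.0,"az": 0.0,"claw": -1.0}]'

```text
time: 14.55
eef_pos: [0.6575, -0.1006, 0.0707]
orientation: [0.0, 0.999, 0.035, 0.0]
force: [-0.6, -0.2, -2.9]
grip_width: 0.0137
```

```bash
python3 -c "
from h import *
st()
c=r.camera('wrist'); save(c,'w8.png')"
```

```text
t 14.55 L mm [-11.6  -0.8  70.7] F loc -0.59 -0.2 -2.86 T [-0.16  0.11 -0.05] yaw 4.07 w 0.0137
```

View pics/w8.png

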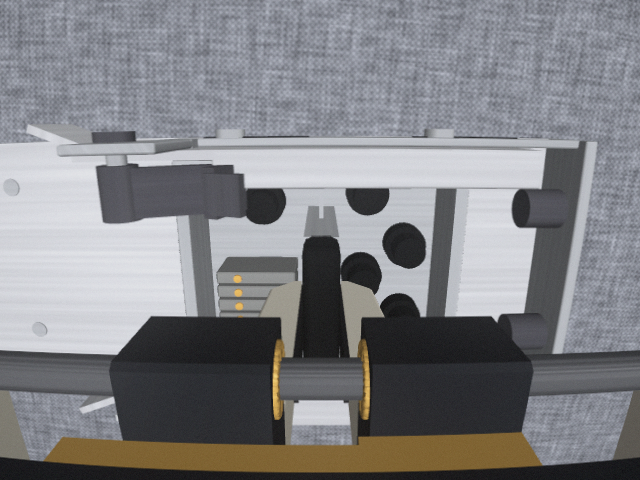

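The tray front is at about column 466 and the stud tip at about 512, a gap of roughly 25–30 mm. The catch is still up on the rim at (225,190). I'll go slower now.

play_rows --targets '[{"dx": 0.002,"dy": 0.0,"dz": 0.0,"ax": 0.0,"ay": 0.0,"az": 0.0,"claw": -1.0},{"dx": 0.004,"dy": 0.0,"dz": 0.0,"ax": 0.0,"ay": 0.0,"az": 0.0,"claw": -1.0},{"dx": 0.006,"dy": 0.0,"dz": 0.0,"ax": 0.0,"ay": 0.0,"az": 0.0,"claw": -1.0},{"dx": 0.008,"dy": 0.0,"dz": 0.0,"ax": 0.0,"ay": 0.0,"az": 0.0,"claw": -1.0},{"dx": 0.01,"dy": 0.0,"dz": 0.0,"ax": 0.0,"ay": 0.0,"az": 0.0,"claw": -1.0}]'

```text
time: 15.1
eef_pos: [0.6673, -0.0999, 0.0707]
orientation: [-0.0, 0.999, 0.036, -0.0]
force: [-0.8, -1.5, -2.6]
grip_width: 0.0142
```

play_rows --targets '[{"dx": 0.002,"dy": 0.0,"dz": 0.0,"ax": 0.0,"ay": 0.0,"az": 0.0,"claw": -1.0},{"dx": 0.004,"dy": 0.0,"dz": 0.0,"ax": 0.0,"ay": 0.0,"az": 0.0,"claw": -1.0},{"dx": 0.006,"dy": 0.0,"dz": 0.0,"ax": 0.0,"ay": 0.0,"az": 0.0,"claw": -1.0},{"dx": 0.008,"dy": 0.0,"dz": 0.0,"ax": 0.0,"ay": 0.0,"az": 0.0,"claw": -1.0},{"dx": 0.01,"dy": 0.0,"dz": 0.0,"ax": 0.0,"ay": 0.0,"az": 0.0,"claw": -1.0}]'

```text
time: 15.6
eef_pos: [0.6773, -0.0992, 0.0707]
orientation: [0.0, 0.999, 0.036, 0.0]
force: [-1.6, -0.5, -3.9]
grip_width: 0.0139
```

```bash
python3 -c "
from h import *
st()
c=r.camera('wrist'); save(c,'w9.png')"
```

```text
t 15.6 L mm [ 8.3 -0.8 70.7] F loc -1.62 -0.41 -3.91 T [-0.19  0.1  -0.07] yaw 4.07 w 0.0139
```

View pics/w9.png

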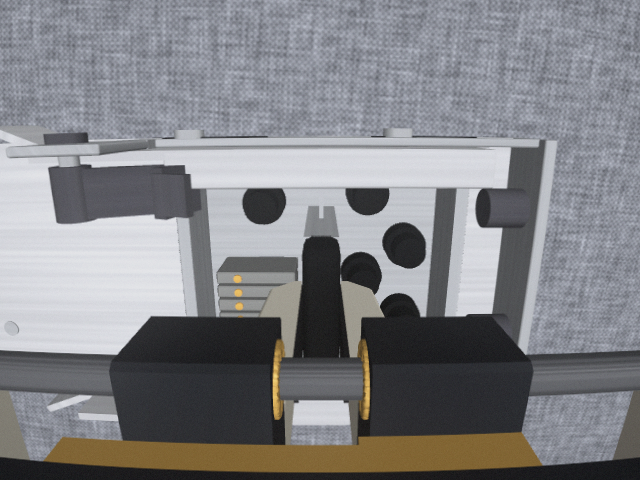

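play_rows --targets '[{"dx": 0.001,"dy": 0.0,"dz": 0.0,"ax": 0.0,"ay": 0.0,"az": 0.0,"claw": -1.0},{"dx": 0.002,"dy": 0.0,"dz": 0.0,"ax": 0.0,"ay": 0.0,"az": 0.0,"claw": -1.0},{"dx": 0.003,"dy": 0.0,"dz": 0.0,"ax": 0.0,"ay": 0.0,"az": 0.0,"claw": -1.0},{"dx": 0.004,"dy": 0.0,"dz": 0.0,"ax": 0.0,"ay": 0.0,"az": 0.0,"claw": -1.0},{"dx": 0.004,"dy": 0.0,"dz": 0.0,"ax": 0.0,"ay": 0.0,"az": 0.0,"claw": -1.0}]'

```text
time: 16.15
eef_pos: [0.6813, -0.0989, 0.0708]
orientation: [0.0, 0.999, 0.036, 0.0]
force: [-0.4, -0.2, -3.6]
grip_width: 0.014
```

```bash
python3 -c "
from h import *
st()
c=r.camera('wrist'); save(c,'w10.png')"
```

```text
t 16.15 L mm [12.2 -0.8 70.8] F loc -0.39 -0.21 -3.63 T [-0.15 -0.14 -0.02] yaw 4.07 w 0.014
```

play_rows --targets '[{"dx": 0.0005,"dy": 0.0,"dz": 0.0,"ax": 0.0,"ay": 0.0,"az": 0.0,"claw": -1.0},{"dx": 0.001,"dy": 0.0,"dz": 0.0,"ax": 0.0,"ay": 0.0,"az": 0.0,"claw": -1.0},{"dx": 0.0015,"dy": 0.0,"dz": 0.0,"ax": 0.0,"ay": 0.0,"az": 0.0,"claw": -1.0},{"dx": 0.002,"dy": 0.0,"dz": 0.0,"ax": 0.0,"ay": 0.0,"az": 0.0,"claw": -1.0},{"dx": 0.002,"dy": 0.0,"dz": 0.0,"ax": 0.0,"ay": 0.0,"az": 0.0,"claw": -1.0}]'

```text
time: 16.7
eef_pos: [0.6832, -0.0987, 0.0707]
orientation: [0.0, 0.999, 0.036, 0.0]
force: [0.0, -1.1, -4.0]
grip_width: 0.014
```

```bash
python3 -c "
from h import *
st()
c=r.camera('wrist'); save(c,'w11.png')
a=cv2.imread('pics/w10.png')[130:340,0:560];b=cv2.imread('pics/w11.png')[130:340,0:560];cv2.imwrite('pics/c11.png',np.vstack([a,b]))"
```

```text
t 16.7 L mm [14.2 -0.8 70.7] F loc -0.04 -1.13 -3.98 T [-0.13  0.02 -0.05] yaw 4.07 w 0.014
```

View pics/c11.png

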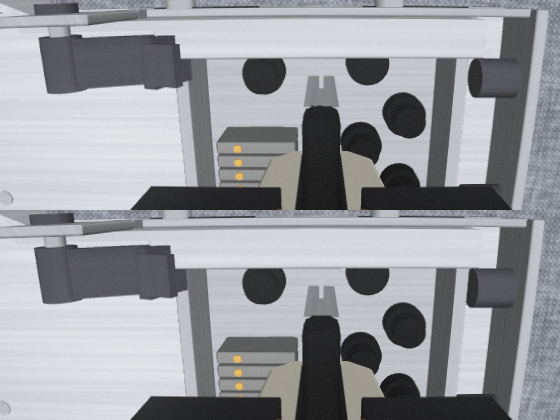

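play_rows --targets '[{"dx": 0.0005,"dy": 0.0,"dz": 0.0,"ax": 0.0,"ay": 0.0,"az": 0.0,"claw": -1.0},{"dx": 0.001,"dy": 0.0,"dz": 0.0,"ax": 0.0,"ay": 0.0,"az": 0.0,"claw": -1.0},{"dx": 0.0015,"dy": 0.0,"dz": 0.0,"ax": 0.0,"ay": 0.0,"az": 0.0,"claw": -1.0},{"dx": 0.002,"dy": 0.0,"dz": 0.0,"ax": 0.0,"ay": 0.0,"az": 0.0,"claw": -1.0},{"dx": 0.002,"dy": 0.0,"dz": 0.0,"ax": 0.0,"ay": 0.0,"az": 0.0,"claw": -1.0}]'

```text
time: 17.25
eef_pos: [0.6852, -0.0986, 0.0707]
orientation: [-0.0, 0.999, 0.036, 0.0]
force: [-0.5, -0.5, -3.0]
grip_width: 0.0137
```

```bash
python3 -c "
from h import *
st()
c=r.camera('wrist'); save(c,'w12.png');c=r.camera('scene'); save(c,'s12.png')
a=cv2.imread('pics/w12.png')[130:340,0:560];b=cv2.resize(cv2.imread('pics/s12.png')[200:360,200:340],None,fx=3,fy=3,interpolation=2);o=np.zeros((210+480,560,3),np.uint8);o[:210]=a;o[210:,:420]=b;cv2.imwrite('pics/c12.png',o[:600])"
```

```text
t 17.25 L mm [16.2 -0.8 70.7] F loc -0.53 -0.45 -3.0 T [-0.16 -0.07 -0.08] yaw 4.07 w 0.0137
```

View pics/c12.png

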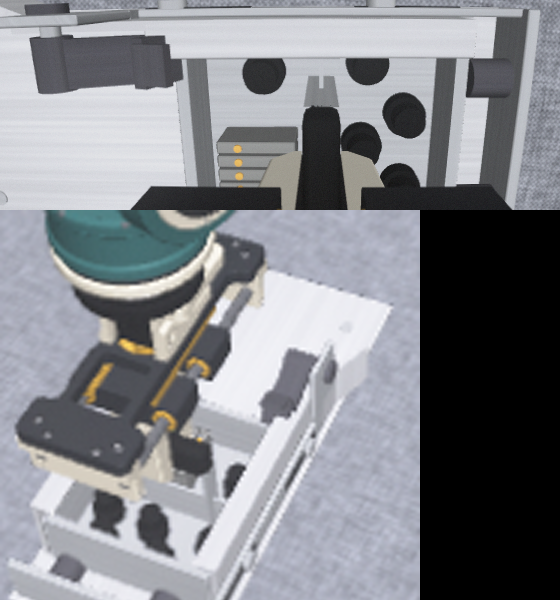

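Still just on the rim (tip at column ~182, rim at ~178). 2 mm more.

play_rows --targets '[{"dx": 0.0005,"dy": 0.0,"dz": 0.0,"ax": 0.0,"ay": 0.0,"az": 0.0,"claw": -1.0},{"dx": 0.001,"dy": 0.0,"dz": 0.0,"ax": 0.0,"ay": 0.0,"az": 0.0,"claw": -1.0},{"dx": 0.0015,"dy": 0.0,"dz": 0.0,"ax": 0.0,"ay": 0.0,"az": 0.0,"claw": -1.0},{"dx": 0.002,"dy": 0.0,"dz": 0.0,"ax": 0.0,"ay": 0.0,"az": 0.0,"claw": -1.0},{"dx": 0.002,"dy": 0.0,"dz": 0.0,"ax": 0.0,"ay": 0.0,"az": 0.0,"claw": -1.0}]'

```text
time: 17.85
eef_pos: [0.6872, -0.0985, 0.0707]
orientation: [-0.0, 0.999, 0.035, 0.0]
force: [-0.2, 0.5, -4.2]
grip_width: 0.014
```

```bash
python3 -c "
from h import *
st()
c=r.camera('wrist'); save(c,'w13.png')"
```

```text
t 17.85 L mm [18.2 -0.8 70.7] F loc -0.21 0.54 -4.21 T [-0.17 -0.07 -0.1 ] yaw 4.07 w 0.014
```

View pics/w13.png

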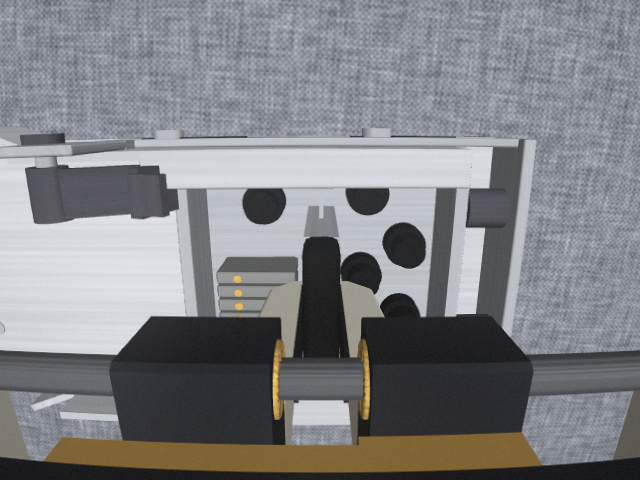

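play_rows --targets '[{"dx": 0.0005,"dy": 0.0,"dz": 0.0,"ax": 0.0,"ay": 0.0,"az": 0.0,"claw": -1.0},{"dx": 0.001,"dy": 0.0,"dz": 0.0,"ax": 0.0,"ay": 0.0,"az": 0.0,"claw": -1.0},{"dx": 0.0015,"dy": 0.0,"dz": 0.0,"ax": 0.0,"ay": 0.0,"az": 0.0,"claw": -1.0},{"dx": 0.002,"dy": 0.0,"dz": 0.0,"ax": 0.0,"ay": 0.0,"az": 0.0,"claw": -1.0},{"dx": 0.002,"dy": 0.0,"dz": 0.0,"ax": 0.0,"ay": 0.0,"az": 0.0,"claw": -1.0}]'

```text
time: 18.4
eef_pos: [0.6892, -0.0984, 0.0708]
orientation: [0.0, 0.999, 0.035, 0.0]
force: [-0.2, -0.2, -3.4]
grip_width: 0.0138
```

```bash
python3 -c "
from h import *
st()
c=r.camera('wrist'); save(c,'w14.png')
L=loc(cloud(c)); m=(L[...,1]>.035)&(L[...,1]<.055)&(L[...,0]<-.04)&(L[...,0]>-.12)&(L[...,2]>.03)
P=L[m]
for x0 in np.arange(-.115,-.04,.005):
  k=abs(P[:,0]-x0)<.0025
  if k.sum(): print(round(x0,3),k.sum(),np.median(P[k],0).round(4))
cv2.imwrite('pics/c14.png',cv2.resize(c['image'][120:240,0:230,::-1],None,fx=3.4,fy=3.4))"
```

```text
t 18.4 L mm [20.2 -0.8 70.8] F loc -0.23 -0.23 -3.42 T [-0.12  0.02 -0.05] yaw 4.07 w 0.0138
-0.1 102 [-0.0984  0.0467  0.0728]
-0.095 420 [-0.0946  0.047   0.0739]
-0.09 705 [-0.0897  0.0466  0.0729]
-0.085 839 [-0.0856  0.0468  0.067 ]
-0.08 631 [-0.08    0.0472  0.0623]
-0.075 610 [-0.0751  0.0471  0.0581]
-0.07 578 [-0.07    0.0472  0.0538]
-0.065 378 [-0.0658  0.0471  0.0501]
-0.06 138 [-0.0592  0.0468  0.0574]
-0.055 409 [-0.0549  0.0471  0.0594]
-0.05 385 [-0.0501  0.048   0.0596]
-0.045 595 [-0.0441  0.0451  0.0589]
-0.04 345 [-0.0416  0.0447  0.0514]
```

View pics/c14.png

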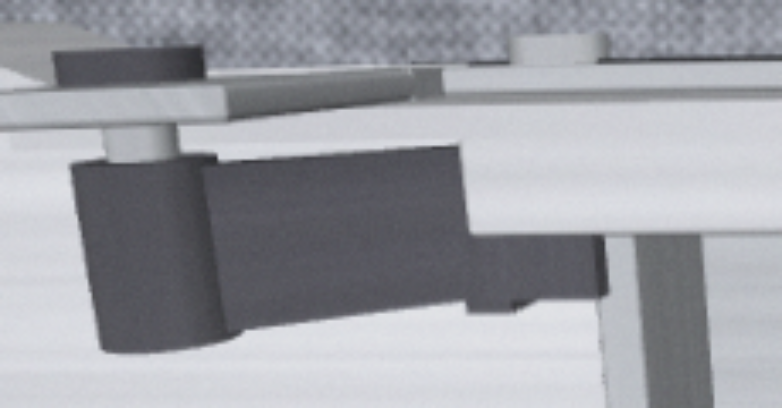

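```bash
python3 -c "
from h import *
c=dict(np.load('w1.npz'))
L=loc(cloud(c)); m=(L[...,1]>.035)&(L[...,1]<.06)&(L[...,0]<-.04)&(L[...,0]>-.12)&(L[...,2]>.02)
P=L[m]
for x0 in np.arange(-.115,-.04,.005):
  k=abs(P[:,0]-x0)<.0025
  if k.sum(): print(round(x0,3),k.sum(),np.median(P[k],0).round(4))
"
```

```text
-0.115 10 [-0.1174  0.0359  0.4185]
-0.105 3 [-0.1025  0.0475  0.0668]
-0.1 98 [-0.1     0.0506  0.072 ]
-0.095 109 [-0.0951  0.0498  0.074 ]
-0.09 110 [-0.0901  0.0492  0.0726]
-0.085 104 [-0.0854  0.0484  0.0666]
-0.08 91 [-0.0804  0.0491  0.0617]
-0.075 95 [-0.0754  0.0496  0.0574]
-0.07 94 [-0.0703  0.0494  0.0533]
-0.065 95 [-0.065   0.0491  0.0489]
-0.06 95 [-0.06    0.0496  0.0562]
-0.055 98 [-0.0549  0.0507  0.0592]
-0.05 94 [-0.0498  0.0507  0.0595]
-0.045 90 [-0.0447  0.0507  0.0598]
-0.04 23 [-0.0416  0.0547  0.0601]
```

The catch profile now matches the initial hanging one (slope from 0.073 to 0.050), so it has dropped. Drawing back slowly.

play_rows --targets '[{"dx": -0.001,"dy": 0.0,"dz": 0.0,"ax": 0.0,"ay": 0.0,"az": 0.0,"claw": -1.0},{"dx": -0.002,"dy": 0.0,"dz": 0.0,"ax": 0.0,"ay": 0.0,"az": 0.0,"claw": -1.0},{"dx": -0.003,"dy": 0.0,"dz": 0.0,"ax": 0.0,"ay": 0.0,"az": 0.0,"claw": -1.0},{"dx": -0.004,"dy": 0.0,"dz": 0.0,"ax": 0.0,"ay": 0.0,"az": 0.0,"claw": -1.0},{"dx": -0.005,"dy": 0.0,"dz": 0.0,"ax": 0.0,"ay": 0.0,"az": 0.0,"claw": -1.0}]'

```text
time: 18.95
eef_pos: [0.684, -0.0987, 0.0708]
orientation: [-0.0, 0.999, 0.035, 0.0]
force: [0.7, 0.1, -3.4]
grip_width: 0.0137
```

```bash
python3 -c "
from h import *
st()"
```

```text
t 18.95 L mm [15.  -0.8 70.8] F loc 0.71 0.04 -3.42 T [-0.09 -0.2   0.  ] yaw 4.07 w 0.0137
```

play_rows --targets '[{"dx": -0.0004,"dy": 0.0,"dz": 0.0,"ax": 0.0,"ay": 0.0,"az": 0.0,"claw": -1.0},{"dx": -0.0008,"dy": 0.0,"dz": 0.0,"ax": 0.0,"ay": 0.0,"az": 0.0,"claw": -1.0},{"dx": -0.0012,"dy": 0.0,"dz": 0.0,"ax": 0.0,"ay": 0.0,"az": 0.0,"claw": -1.0},{"dx": -0.0015,"dy": 0.0,"dz": 0.0,"ax": 0.0,"ay": 0.0,"az": 0.0,"claw": -1.0},{"dx": -0.0015,"dy": 0.0,"dz": 0.0,"ax": 0.0,"ay": 0.0,"az": 0.0,"claw": -1.0}]'

```text
time: 19.45
eef_pos: [0.6826, -0.0988, 0.0707]
orientation: [-0.0, 0.999, 0.036, 0.0]
force: [-0.2, 0.5, -2.1]
grip_width: 0.0138
```

```bash
python3 -c "
from h import *
st()"
```

```text
t 19.45 L mm [13.6 -0.8 70.7] F loc -0.19 0.51 -2.09 T [-0.09 -0.23  0.03] yaw 4.07 w 0.0138
```

play_rows --targets '[{"dx": -0.0003,"dy": 0.0,"dz": 0.0,"ax": 0.0,"ay": 0.0,"az": 0.0,"claw": -1.0},{"dx": -0.0006,"dy": 0.0,"dz": 0.0,"ax": 0.0,"ay": 0.0,"az": 0.0,"claw": -1.0},{"dx": -0.0008,"dy": 0.0,"dz": 0.0,"ax": 0.0,"ay": 0.0,"az": 0.0,"claw": -1.0},{"dx": -0.0008,"dy": 0.0,"dz": 0.0,"ax": 0.0,"ay": 0.0,"az": 0.0,"claw": -1.0},{"dx": -0.0008,"dy": 0.0,"dz": 0.0,"ax": 0.0,"ay": 0.0,"az": 0.0,"claw": -1.0}]'

```text
time: 19.95
eef_pos: [0.6818, -0.0988, 0.0707]
orientation: [-0.0, 0.999, 0.036, -0.0]
force: [0.7, -1.5, -3.2]
grip_width: 0.0139
```

```bash
python3 -c "
from h import *
st()"
```

```text
t 19.95 L mm [12.8 -0.7 70.7] F loc 0.58 -1.52 -3.2 T [-0.1  -0.17  0.03] yaw 4.07 w 0.0139
```

play_rows --targets '[{"dx": -0.0003,"dy": 0.0,"dz": 0.0,"ax": 0.0,"ay": 0.0,"az": 0.0,"claw": -1.0},{"dx": -0.0006,"dy": 0.0,"dz": 0.0,"ax": 0.0,"ay": 0.0,"az": 0.0,"claw": -1.0},{"dx": -0.0008,"dy": 0.0,"dz": 0.0,"ax": 0.0,"ay": 0.0,"az": 0.0,"claw": -1.0},{"dx": -0.0008,"dy": 0.0,"dz": 0.0,"ax": 0.0,"ay": 0.0,"az": 0.0,"claw": -1.0},{"dx": -0.0008,"dy": 0.0,"dz": 0.0,"ax": 0.0,"ay": 0.0,"az": 0.0,"claw": -1.0}]'

```text
time: 20.45
eef_pos: [0.6812, -0.099, 0.0708]
orientation: [0.0, 0.999, 0.035, 0.0]
force: [4.3, -1.4, -4.0]
grip_width: 0.0138
```

```bash
python3 -c "
from h import *
st()"
```

```text
t 20.45 L mm [12.1 -0.9 70.8] F loc 4.2 -1.67 -3.99 T [-0.31 -0.72  0.04] yaw 4.07 w 0.0138
```

Contact with the catch, reading 4.2 N. A little firmer, then hold.

play_rows --targets '[{"dx": -0.0001,"dy": 0.0,"dz": 0.0,"ax": 0.0,"ay": 0.0,"az": 0.0,"claw": -1.0},{"dx": -0.0002,"dy": 0.0,"dz": 0.0,"ax": 0.0,"ay": 0.0,"az": 0.0,"claw": -1.0},{"dx": -0.0002,"dy": 0.0,"dz": 0.0,"ax": 0.0,"ay": 0.0,"az": 0.0,"claw": -1.0},{"dx": -0.0002,"dy": 0.0,"dz": 0.0,"ax": 0.0,"ay": 0.0,"az": 0.0,"claw": -1.0},{"dx": -0.0002,"dy": 0.0,"dz": 0.0,"ax": 0.0,"ay": 0.0,"az": 0.0,"claw": -1.0}]'

```text
time: 20.95
eef_pos: [0.6811, -0.0991, 0.0708]
orientation: [0.0, 0.999, 0.035, 0.0]
force: [5.1, -2.5, -3.3]
grip_width: 0.0138
```

```bash
python3 -c "
from h import *
st()"
```

```text
t 20.95 L mm [12.  -0.9 70.8] F loc 4.87 -2.84 -3.3 T [-0.43 -1.06 -0.06] yaw 4.06 w 0.0138
```

play_rows --targets '[{"dx": -0.0001,"dy": 0.0,"dz": 0.0,"ax": 0.0,"ay": 0.0,"az": 0.0,"claw": -1.0},{"dx": -0.0002,"dy": 0.0,"dz": 0.0,"ax": 0.0,"ay": 0.0,"az": 0.0,"claw": -1.0},{"dx": -0.0002,"dy": 0.0,"dz": 0.0,"ax": 0.0,"ay": 0.0,"az": 0.0,"claw": -1.0},{"dx": -0.0002,"dy": 0.0,"dz": 0.0,"ax": 0.0,"ay": 0.0,"az": 0.0,"claw": -1.0},{"dx": -0.0002,"dy": 0.0,"dz": 0.0,"ax": 0.0,"ay": 0.0,"az": 0.0,"claw": -1.0}]'

```text
time: 21.45
eef_pos: [0.681, -0.0991, 0.0709]
orientation: [0.0, 0.999, 0.035, 0.0]
force: [5.8, -2.0, -3.3]
grip_width: 0.014
```

```bash
python3 -c "
from h import *
st()
c=r.camera('wrist'); save(c,'w15.png')
L=loc(cloud(c)); m=(L[...,1]>.035)&(L[...,1]<.055)&(L[...,0]<-.04)&(L[...,0]>-.12)&(L[...,2]>.03)
P=L[m]
for x0 in np.arange(-.1,-.05,.005):
  k=abs(P[:,0]-x0)<.0025
  if k.sum(): print(round(x0,3),k.sum(),np.median(P[k],0).round(4))
st()"
```

```text
t 21.45 L mm [11.9 -1.  70.9] F loc 5.65 -2.4 -3.25 T [-0.47 -1.2  -0.08] yaw 4.06 w 0.014
-0.1 118 [-0.0985  0.0469  0.0727]
-0.095 450 [-0.0947  0.0466  0.074 ]
-0.09 688 [-0.0897  0.0468  0.0728]
-0.085 833 [-0.0857  0.0466  0.0671]
-0.08 645 [-0.08    0.0475  0.0623]
-0.075 596 [-0.075   0.0471  0.058 ]
-0.07 570 [-0.07    0.0472  0.0536]
-0.065 409 [-0.0656  0.0472  0.0499]
-0.06 148 [-0.0591  0.0467  0.0574]
-0.055 441 [-0.0548  0.0468  0.0594]
t 21.5 L mm [11.9 -1.  70.9] F loc 5.78 -2.76 -3.62 T [-0.53 -1.19 -0.08] yaw 4.06 w 0.0139
```

View pics/w15.png

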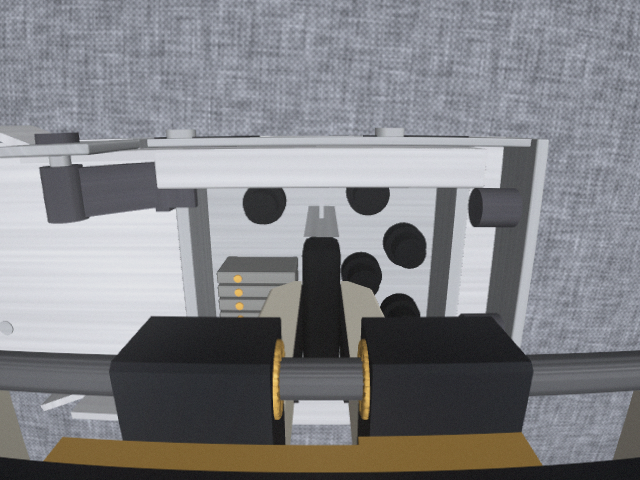

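```bash
python3 -c "
from h import *
c=r.camera('wrist'); np.savez('w16.npz',**c)
L=loc(cloud(c))
cv2.imwrite('pics/c16.png',cv2.resize(c['image'][150:240,30:230,::-1],None,fx=4,fy=4,interpolation=2))
for u in range(150,216,5): print(u,L[200,u].round(4),L[215,u].round(4))
c=dict(np.load('w1.npz'));L=loc(cloud(c));print()
for u in range(325,360,3): print(u,L[158,u].round(4))
st()"
```

```text
150 [-0.0648  0.0429  0.0503] [-0.0856  0.0264  0.0041]
155 [-0.0595  0.0441  0.0575] [-0.0824  0.0266  0.0047]
160 [-0.0566  0.0444  0.0592] [-0.0803  0.0261  0.0028]
165 [-0.0545  0.0444  0.0592] [-0.0765  0.0266  0.0051]
170 [-0.0521  0.0445  0.0598] [-0.074   0.0264  0.0042]
175 [-0.0504  0.0443  0.0587] [-0.0712  0.0263  0.0038]
180 [-0.0481  0.0443  0.0589] [-0.0518  0.036   0.0502]
185 [-0.0458  0.0444  0.0595] [-0.0494  0.0361  0.0507]
190 [-0.0439  0.0443  0.059 ] [-0.0484  0.0353  0.0469]
195 [-0.042   0.0441  0.0582] [-0.0515  0.0317  0.0299]
200 [-0.0509  0.0378  0.0216] [-0.0513  0.0301  0.0223]
205 [-0.0513  0.036   0.0115] [-0.0512  0.0283  0.0139]
210 [-0.0494  0.0355  0.0082] [-0.05    0.0272  0.0085]
215 [-0.0467  0.0354  0.0081] [-0.0475  0.0269  0.0073]

325 [-0.0672  0.0442  0.052 ]
328 [-0.064   0.0439  0.0482]
331 [-0.0607  0.0436  0.0449]
334 [-0.0579  0.0445  0.0575]
337 [-0.0549  0.0445  0.0582]
340 [-0.0518  0.0445  0.0586]
343 [-0.0487  0.0446  0.0592]
346 [-0.0457  0.0446  0.0597]
349 [-0.0425  0.0444  0.0577]
352 [-0.0355  0.0407  0.0051]
355 [-0.0321  0.0407  0.0056]
358 [-0.0284  0.0405  0.0034]
t 21.55 L mm [11.9 -0.9 70.9] F loc 5.21 -3.01 -3.23 T [-0.47 -1.15 -0.06] yaw 4.06 w 0.0137
```

View pics/c16.png

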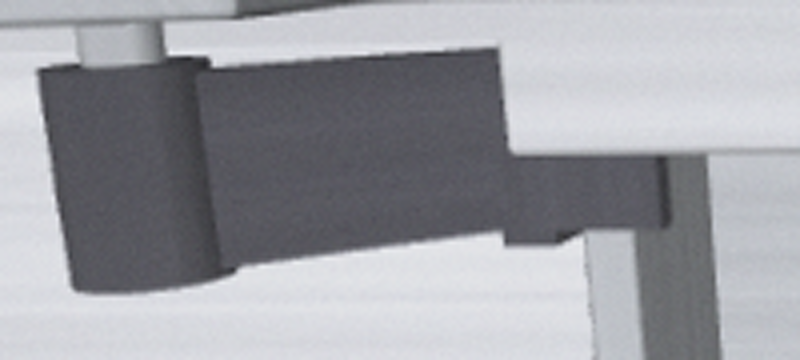

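The profile is identical to the hanging catch: its nose lies above the rim in that state too (w1 shows the same z of 0.059). The pull holds at about 5.5 N. Now I'll ease the load and release.

play_rows --targets '[{"dx": 0.0,"dy": 0.0,"dz": 0.0,"ax": 0.0,"ay": 0.0,"az": 0.0,"claw": -1.0},{"dx": 0.0002,"dy": 0.0,"dz": 0.0002,"ax": 0.0,"ay": 0.0,"az": 0.0,"claw": -1.0},{"dx": 0.0004,"dy": 0.0,"dz": 0.0003,"ax": 0.0,"ay": 0.0,"az": 0.0,"claw": -1.0},{"dx": 0.0004,"dy": 0.0,"dz": 0.0003,"ax": 0.0,"ay": 0.0,"az": 0.0,"claw": -1.0},{"dx": 0.0004,"dy": 0.0,"dz": 0.0003,"ax": 0.0,"ay": 0.0,"az": 0.0,"claw": -1.0}]' --newtons 5

```text
time: 22.05
eef_pos: [0.6811, -0.0989, 0.0706]
orientation: [0.0, 0.999, 0.036, 0.0]
force: [4.6, -0.5, -1.5]
grip_width: 0.0136
```

```bash
python3 -c "
from h import *
st()"
```

```text
t 22.05 L mm [12.1 -0.7 70.6] F loc 4.55 -0.86 -1.51 T [-0.22 -0.73 -0.02] yaw 4.07 w 0.0136
```

play_rows --targets '[{"dx": 0.0003,"dy": 0.0,"dz": 0.0,"ax": 0.0,"ay": 0.0,"az": 0.0,"claw": -0.7},{"dx": 0.0003,"dy": 0.0,"dz": 0.0,"ax": 0.0,"ay": 0.0,"az": 0.0,"claw": -0.4},{"dx": 0.0003,"dy": 0.0,"dz": 0.0,"ax": 0.0,"ay": 0.0,"az": 0.0,"claw": -0.2},{"dx": 0.0003,"dy": 0.0,"dz": 0.0,"ax": 0.0,"ay": 0.0,"az": 0.0,"claw": -0.2},{"dx": 0.0003,"dy": 0.0,"dz": 0.0,"ax": 0.0,"ay": 0.0,"az": 0.0,"claw": -0.2}]'

```text
time: 22.55
eef_pos: [0.6812, -0.0989, 0.0704]
orientation: [-0.0, 0.999, 0.035, -0.0]
force: [0.5, -0.5, -0.5]
grip_width: 0.0361
```

```bash
python3 -c "
from h import *
st()
c=r.camera('wrist'); save(c,'w17.png'); np.savez('w17.npz',**c)"
```

```text
t 22.55 L mm [12.2 -0.8 70.4] F loc 0.49 -0.52 -0.48 T [-0.01 -0.12 -0.01] yaw 4.07 w 0.0361
```

View pics/w17.png

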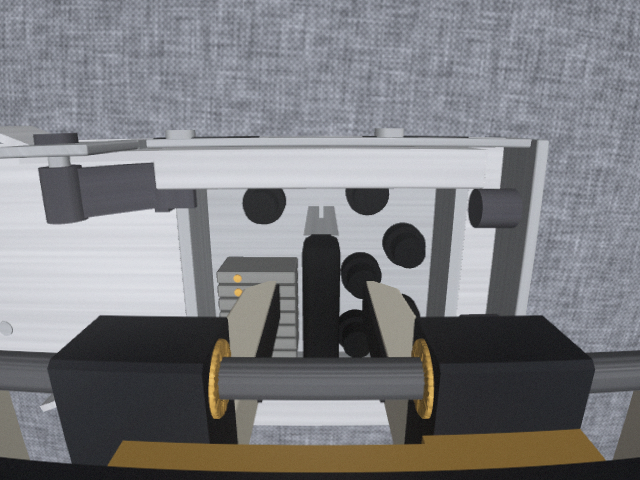

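Released: the jaws are clear on both sides of the bar (303–340) and the tray hasn't moved. Rising straight up.

play_rows --targets '[{"dx": 0.0,"dy": 0.0,"dz": -0.005,"ax": 0.0,"ay": 0.0,"az": 0.0,"claw": -0.2},{"dx": 0.0,"dy": 0.0,"dz": -0.015,"ax": 0.0,"ay": 0.0,"az": 0.0,"claw": -0.2},{"dx": 0.0,"dy": 0.0,"dz": -0.035,"ax": 0.0,"ay": 0.0,"az": 0.0,"claw": -0.2},{"dx": 0.0,"dy": 0.0,"dz": -0.06,"ax": 0.0,"ay": 0.0,"az": 0.0,"claw": -0.2},{"dx": 0.0,"dy": 0.0,"dz": -0.09,"ax": 0.0,"ay": 0.0,"az": 0.0,"claw": -0.2}]'

```text
time: 23.1
eef_pos: [0.681, -0.0988, 0.1616]
orientation: [-0.0, 0.999, 0.036, -0.0]
force: [0.9, -0.0, -0.3]
grip_width: 0.0375
```

play_rows --targets '[{"dx": 0.0,"dy": 0.0,"dz": -0.03,"ax": 0.0,"ay": 0.0,"az": 0.0,"claw": -0.2},{"dx": 0.0,"dy": 0.0,"dz": -0.06,"ax": 0.0,"ay": 0.0,"az": 0.0,"claw": -0.2},{"dx": 0.0,"dy": 0.0,"dz": -0.09,"ax": 0.0,"ay": 0.0,"az": 0.0,"claw": -0.2},{"dx": 0.0,"dy": 0.0,"dz": -0.1,"ax": 0.0,"ay": 0.0,"az": 0.0,"claw": -0.2},{"dx": 0.0,"dy": 0.0,"dz": -0.1,"ax": 0.0,"ay": 0.0,"az": 0.0,"claw": -0.2}]'

```text
time: 23.6
eef_pos: [0.6817, -0.099, 0.2625]
orientation: [0.0, 0.999, 0.035, 0.001]
force: [-0.7, -0.5, -0.3]
grip_width: 0.0368
```

```bash
python3 -c "
from h import *
st()
c=r.camera('wrist'); save(c,'w18.png')
L=loc(cloud(c)); P=L[(abs(L[...,0]-.01)<.1)&(abs(L[...,1])<.045)&(abs(L[...,2]-.049)<.004)]
print('rim x',np.percentile(P[:,0],[1,99]).round(4),'z',np.median(P[:,2]))
b=L[(abs(L[...,0]-.01)<.02)&(abs(L[...,1])<.04)&(abs(L[...,2]-.087)<.005)]; print('bar',len(b),cv2.minAreaRect(b[:,:2].astype(np.float32)),np.median(b[:,2]))
m=(L[...,1]>.035)&(L[...,1]<.06)&(L[...,0]<-.05)&(L[...,0]>-.11)&(L[...,2]>.03); P=L[m]
for x0 in np.arange(-.1,-.05,.005):
  k=abs(P[:,0]-x0)<.0025
  if k.sum(): print(round(x0,3),k.sum(),np.median(P[k],0).round(4))
"
```

```text
t 23.6 L mm [ 12.7  -0.9 262.5] F loc -0.73 -0.41 -0.25 T [ 0.01 -0.07  0.03] yaw 4.07 w 0.0368
rim x [-0.0681  0.0755] z 0.04887829487556633
bar 1250 ((0.010140137746930122, 0.0005921497941017151), (0.013527602888643742, 0.06392746418714523), 0.15375882387161255) 0.08675359037643146
-0.1 86 [-0.099   0.0495  0.0723]
-0.095 144 [-0.0948  0.0488  0.0739]
-0.09 177 [-0.0899  0.0486  0.073 ]
-0.085 205 [-0.0855  0.0496  0.0666]
-0.08 165 [-0.0801  0.0493  0.062 ]
-0.075 163 [-0.0751  0.0497  0.0576]
-0.07 159 [-0.0699  0.0495  0.0536]
-0.065 149 [-0.065   0.0485  0.0494]
-0.06 73 [-0.0592  0.0496  0.0573]
-0.055 142 [-0.0548  0.0489  0.0596]
```

View pics/w18.png

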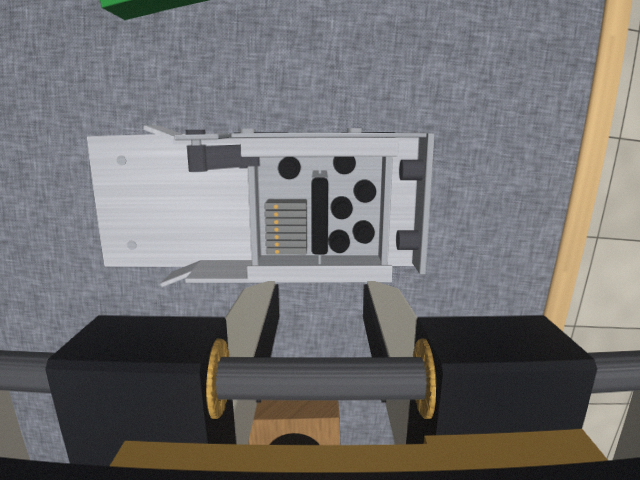

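The final view shows the tray between the guides (250–390), with the hanging-catch profile unchanged, the rim at 0.049 and the bar top at 0.087, so it sits flat on the floor plate. Handing in.

```bash
python3 -c "
from rig import r
print(r.close_job())"
```

```text
the job is handed in; nothing more can be done
None
```

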